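# Set up the pour-over stand: seat the dripper, raise the arm to the mark and clamp it

## Robot

A 6-joint arm with a two-finger parallel gripper is mounted at the origin on a cart in front of the work surface, level with it; the furniture and walls round the work are solid. World frame = base frame: x ahead of the robot, y to its left, z up, the work surface at z = 0. Lengths are in m, angles in rad, forces in N, time in s.
With the tool pointing down it reaches from about 0.4 to 0.825 m from the base axis. Payload 7 kg.
Tool frame: the origin (TCP) lies midway between the tips of the shut fingers; the grasp point (between the pads) lies 19 mm behind it; z points along the fingers, x is the direction in which the jaws open and shut, and the axes are right-handed (so a half turn about z gives the same grasp; the last joint's range is limited). The gripper opens to 88 mm and grips with 3 to 60 N. Pads are 19 mm wide; open, the fingers measure 130 mm over their backs; the gripper's body (78 mm by 193 mm) begins 47 mm behind the grasp point.
Start: joints at [-0.837, 0.359, 0.012, 0, -1.224, -0.288], TCP at [0.291, -0.609, 0.227] pointing down, gripper open.
Joint ranges: [-3.07, 3.07], [-1.43, 2.12], [-1.02, 1.25], [-3.03, 1.67], [-3.05, -0], [-3.03, 3.03]. Speed limits (rad/s): [2.39, 2.39, 3.01, 3.14, 3.14, 3.14].

## Interface

Orientations are given as [roll, pitch, yaw] about the fixed x, y, z axes, in that order (R = Rz(yaw) Ry(pitch) Rx(roll)).
In Python, from station import arm, grab_frame, camera_params gives the robot as it stands.
- The arm moves only by the shell command python3 -m handwheel 'ROWS' [FORCE]. ROWS is JSON, a list that holds one entry, the list of rows, each a list of 5 numbers: the finger opening in m, from 0 to 0.0876, then the shift along the tool's x, y, z in m, then the turn about the tool's z in degrees. A call has 1 to 20 rows; each row is the pose to reach, as a shift and turn from the pose measured when the call began, along the tool's axes at that moment; what a row does not reach only later rows make up. A row lasts 1/12 s, in which the tool goes at most 41.7 mm and 7.16 degrees, less where a joint would pass 70% of its speed; a pose out of reach is approached as far as the arm can. A call with a gripper value outside its range is refused whole. The fingers move at their own pace and stop on an object; FORCE is the grip in N (left out, the last holds). Time passes only in rows, so rows that repeat a pose let the fingers close. It gives the time, the measured TCP pose, the force and the opening at its end, in the units of the state.
- arm.get_state(): the state, without advancing time (a new reading comes with each control period).
- grab_frame(name): name is "side" or "top"; returns the picture (420x560x3 uint8, blue, green, red); there is no depth.
- camera_params(name): a dict with "intrinsics" (3x3 intrinsics, pixels), "k1" (the pictures are not rectified: a ray, as slopes to the right and down, at radius r is drawn at 1 + k1 r^2 times it, then the intrinsics apply), "R" (3x3) and "t" (3): a world point X has camera coordinates R X + t. Camera axes: x right, y down, z forward; pixel columns grow to the right and rows downward; lengths in m; the calibration is good to about 2 mm. A picture is of the moment at which its call begins. camera_params takes no time and is no camera call.
- arm.job_done(): hands the job in, once; it reports no verdict.
The state is a dict: "t": time; "q": joint angles; "qd": joint speeds; "joint_efforts": joint torques, N m; "eef_pos": TCP position; "ee_rot": TCP orientation; "force": force on the tool from outside, world axes, zero at the start; "moment": the same for the moment, N m; "width": finger opening in m.
Only numpy, scipy, OpenCV 4.12 (cv2) and the standard library are available. Lean on these libraries where they do the work, as an engineer would, in place of code of your own. Each camera call takes 0.05 s, during which the arm holds its last target.

## Task

Get the pour-over coffee stand ready for the tall mug: while its sliding arm is still down, set the blue dripper upright in the arm's ring and let go of it. Then take the arm by its black cam lever, raise it with the lever still open until its top meets the underside of the red marker clip on the post, and swing the lever fully closed with the arm at that height. Finish still gripping the lever, arm at the mark and dripper seated; do not shift the clip or disturb the other things.

Things in the scene. Friction and masses are not known exactly. Their poses are not given: they have to be found in the camera images.
- stand: pour-over coffee stand, fixed to the counter: dark wooden base plate 150 x 240 x 16 mm, round steel drip plate on it, and an upright square aluminium post 16 mm wide, 256 mm high. Origin: foot of the post's axis on the counter. Axes: z up; seen along them, the arm's ring lies to -y of the post and the open lever points to -x (towards the robot). The base runs from y = -195 to +45 mm and x = -75 to +75 mm
- slide_arm: dark steel arm that slides up and down the post (vertical slide only, travel 140 mm; origin on the post's axis at the underside of its clamp block, axes as the stand's). Clamp block 36 mm high round the post (x -34 to +22, y -22 to +22 mm), and a ring plate at y = -125 mm. It starts down on the stop collar, origin 75 mm above the counter. Arm with lever weighs 0.32 kg and drops if let go while the lever is open; with the dripper about 0.5 kg
- slide_top (a point): middle of the top face of the arm's clamp block, on the post's axis, 36 mm above the arm's origin
- mark (a point): middle of the underside of the red marker clip (27 x 27 x 6 mm, round the post), on the post's axis, 65 to 105 mm above slide_top at the start. The clip stays where it is unless pushed; the arm is at the mark when slide_top is at this point
- ring_seat (a point): centre of the ring at its flat upper face: ring 10 mm thick, outer diameter 92 mm, hole 53 mm, moves with the arm
- cam_lever (a joint): cam lever of the arm, hinged about a vertical axis at lever_pivot: 0 = wide open, pointing to the stand's -x; it turns clockwise seen from above (towards the stand's +y) and meets its closed stop at 1.2 rad. Starts between 0 and 0.2. The cam touches the post from about 0.8 on and clamps the arm firmly when closed; a push of 1.5 to 3 N at the handle swings it; it stays at any angle
- lever_pivot (a point): lever hinge axis at mid height of the handle; 20 mm to the stand's -x of the post's axis and 18 mm above the arm's origin
- lever_grip (a point): centre of the lever's black handle, a level bar 74 mm long, 14 mm wide and 26 mm high (13 mm above and below this point) with upright sides, pointing straight away from lever_pivot, 80 mm from it; grip it across its width from above. Its x axis runs along the bar towards the pivot
- dripper: blue ceramic single-cup dripper, loose, 0.12 to 0.24 kg, standing upright on the trivet. Origin: centre of its underside, z up. From below: spout 45 mm in diameter (chamfered to 41) and 12 mm high, flange 84 mm in diameter and 6 mm thick, then a straight open cup 56 mm in diameter from 18 to 76 mm above the origin; take it across the cup
- dripper_flange (a point): centre of the underside of the dripper's flange, 12 mm above its origin; seated, this point lies on ring_seat with the spout in the hole (4 mm of play all round)
- trivet: flat red square trivet 180 x 180 x 5 mm, fixed; origin under its centre
- tall_mug: green and white mug, 86 x 121 x 99 mm, origin under its centre; leave it alone
- honey: glass honey jar with a grey lid, 71 x 71 x 110 mm, origin under its centre; leave it alone
- sugar: teal sugar pot with lid, 82 x 124 x 84 mm, origin under its centre; leave it alone
- spoon: steel dessert spoon lying flat, 199 x 40 x 18 mm, origin under its centre; leave it alone
- apple: red apple, 71 x 71 x 72 mm, origin at its underside; leave it alone
Not all that is in view belongs to the job. What is shaped like the dripper but purple or yellow is not meant.

How it is judged:
By the outcome, as a careful person would: the job done as asked, in the order asked, and still so for the second after the job is handed in, while the arm keeps its last pose, push and grip.
It also fails if it takes over 58 s, if anything falls off the work surface, if the arm or the gripper's body presses on something with over 40 N, if the wrist force passes 120 N, or if a joint passes its speed limit or range.

## Working session

There is one attempt and no reset: what is moved stays moved. The work goes in short steps, Python scripts to look and compute and a shell command to move; the robot and the scene stay as the last step left them, time stands still between calls to the robot, and variables do not carry over. Pictures are saved under pics/ and viewed, and the job is handed in when it is done.

```bash
mkdir -p pics; ls; python3 - <<'E'
from station import arm, grab_frame, camera_params
import cv2
for n in("side","top"):
    cv2.imwrite(f"pics/{n}0.png",grab_frame(n)); p=camera_params(n); print(n,p)
print(arm.get_state())
E
```

```text
pics
side {'intrinsics': array([[467.44834257,   0.        , 271.36215357],
       [  0.        , 467.44834257, 211.48644209],
       [  0.        ,   0.        ,   1.        ]]), 'k1': -0.10163414779801257, 'R': array([[-0.9413045 , -0.33742658, -0.00944114],
       [-0.21159445,  0.61160619, -0.76234222],
       [ 0.26300879, -0.71559847, -0.64710525]]), 't': array([0.47304061, 0.1802991 , 1.53716609])}
top {'intrinsics': array([[501.74907029,   0.        , 275.80379534],
       [  0.        , 501.74907029, 206.96310043],
       [  0.        ,   0.        ,   1.        ]]), 'k1': 0.007939194697106841, 'R': array([[ 0.01546081, -0.99986151,  0.00615855],
       [-0.81434327, -0.01616558, -0.58015835],
       [ 0.58017756,  0.00395454, -0.81448042]]), 't': array([0.01973   , 0.45874679, 1.56319998])}
{'t': 0.1, 'q': array([-8.36915849e-01,  3.59267528e-01,  1.11783391e-02, -3.04038887e-04,
       -1.22412527e+00, -2.88097591e-01]), 'qd': array([ 3.10183449e-05, -3.52205898e-03,  6.74025006e-04,  6.56351588e-04,
        2.40938766e-04,  1.09330307e-03]), 'joint_efforts': array([-2.49809134e-03, -5.84161270e+01,  2.93755549e+01,  7.01563999e+00,
        1.02069491e-02, -6.63121159e-05]), 'eef_pos': array([ 0.29082202, -0.60865548,  0.2257602 ]), 'ee_rot': array([-3.14146374e+00, -1.44090289e-03,  2.01647561e+00]), 'force': array([-0.12283699, -0.40040124,  0.00304796]), 'moment': array([ 0.04618248, -0.05316572, -0.03709721]), 'width': 0.08799508188520729}
```

View pics/side0.png

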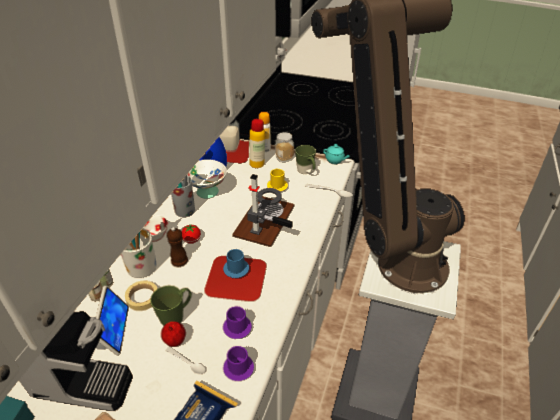

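View pics/top0.png

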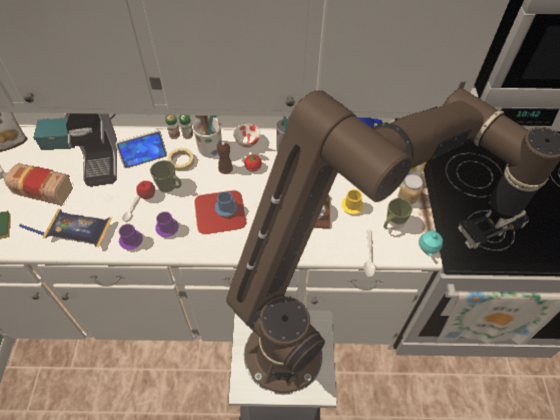

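Candidates for the dripper (side picture): blue on the red trivet (236,262); yellow (278,180); purple (236,320) and (238,360). Other blue things are the tablet (113,312) and a blue item by the wall (215,152). By colour and trivet it is (236,262); I'll check that with a close crop.

```bash
python3 - <<'E'
import cv2
a=cv2.imread("pics/side0.png"); 
cv2.imwrite("pics/c1.png",cv2.resize(a[160:310,190:350],None,fx=5,fy=4.0 if 0 else 4,interpolation=cv2.INTER_CUBIC)[:600,:800])
E
```

```text
(no output)
```

View pics/c1.png

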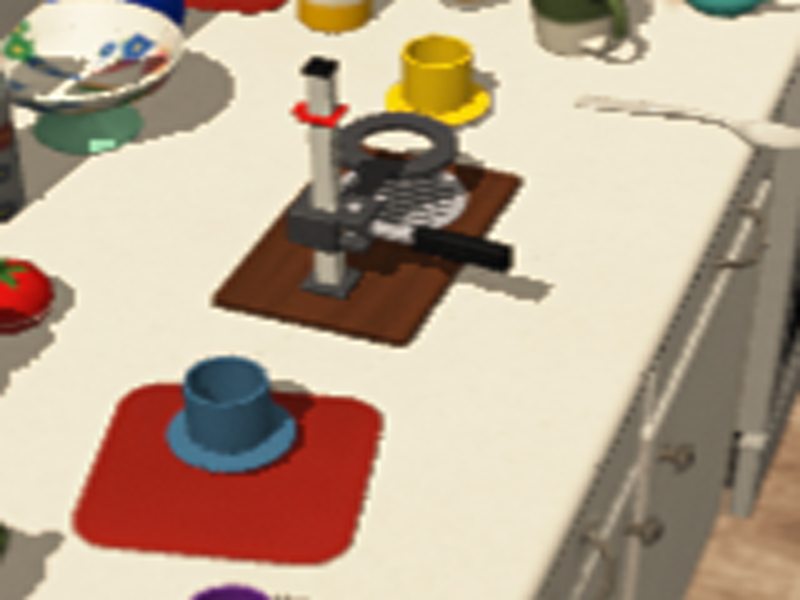

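The crop shows the blue dripper at about (235,262), upright on the trivet. The stand's lever handle runs to about (292,225), the ring is at about (269,196) and the clip at about (254,188). Next, the measurements.

```bash
cat > h.py <<'E'
import numpy as np, cv2
from station import arm, grab_frame, camera_params
def ray(n,uv):
    p=camera_params(n);K=p["intrinsics"]
    uv=np.atleast_2d(np.asarray(uv,float))
    u=cv2.undistortPoints(uv[:,None,:],K,np.array([p["k1"],0,0,0,0]))[:,0]
    d=np.c_[u,np.ones(len(u))]@p["R"]; return -p["R"].T@p["t"],d
def onz(n,uv,z):
    c,d=ray(n,uv); s=(z-c[2])/d[:,2]; return c+s[:,None]*d
def proj(n,X):
    p=camera_params(n);rv=cv2.Rodrigues(p["R"])[0]
    return cv2.projectPoints(np.atleast_2d(np.asarray(X,float)),rv,p["t"],p["intrinsics"],np.array([p["k1"],0,0,0,0]))[0][:,0]
def tri(pairs):
    A=np.zeros((3,3));b=np.zeros(3)
    for n,uv in pairs:
        c,d=ray(n,uv);d=d[0]/np.linalg.norm(d[0]);M=np.eye(3)-np.outer(d,d);A+=M;b+=M@c
    return np.linalg.solve(A,b)
def circ(P):
    A=np.c_[P[:,:2],np.ones(len(P))];s=np.linalg.lstsq(A,(P[:,:2]**2).sum(1),rcond=None)[0]
    return s[0]/2,s[1]/2,np.sqrt(s[2]+(s[0]**2+s[1]**2)/4)
E
python3 - <<'E'
from h import *
a=cv2.imread("pics/side0.png");t=cv2.imread("pics/top0.png")
for n,im,roi in(("side",a,(215,240,265,285)),("top",t,(205,180,250,225))):
    h=cv2.cvtColor(im,cv2.COLOR_BGR2HSV)
    m=((h[...,0]>95)&(h[...,0]<115)&(h[...,1]>90)).astype(np.uint8)
    k=np.zeros_like(m);k[roi[1]:roi[3],roi[0]:roi[2]]=m[roi[1]:roi[3],roi[0]:roi[2]]
    x,y,w,hh=cv2.boundingRect(k);print(n,x,y,w,hh)
    c=max(cv2.findContours(k,0,1)[0],key=cv2.contourArea)[:,0]
    rows=np.nonzero(k.any(1))[0]
    print([(r,np.nonzero(k[r])[0].min(),np.nonzero(k[r])[0].max()) for r in rows])
    # flange rows: widest
    wd=[np.ptp(np.nonzero(k[r])[0]) for r in rows]; rw=rows[int(np.argmax(wd))]
    F=c[c[:,1]>=rw-1]; print("flange",circ(onz(n,F+0.0,0.005+0.015)))
    R=c[(c[:,1]<=rows[0]+4)]; print("rim",circ(onz(n,R+0.0,0.081)))
    h0=((h[...,0]<8)|(h[...,0]>172))&(h[...,1]>150)
    q=np.zeros_like(k)
    if n=="side": q[250:305,200:272]=h0[250:305,200:272]
    else: q[180:240,185:255]=h0[180:240,185:255]
    c2=max(cv2.findContours(q,0,1)[0],key=cv2.contourArea)
    hull=onz(n,cv2.convexHull(c2)[:,0].astype(float),0.005)
    print("trivet",cv2.minAreaRect(hull[:,:2].astype(np.float32)))
# clip
h=cv2.cvtColor(a,cv2.COLOR_BGR2HSV)
m=((h[...,0]<8)|(h[...,0]>172))&(h[...,1]>120)
ys,xs=np.nonzero(m[180:195,245:262]);print("clip px",sorted(zip(ys+180,xs+245)))
# base (brown)
m=((h[...,0]>3)&(h[...,0]<14)&(h[...,1]>90)&(h[...,2]<140)).astype(np.uint8)
q=np.zeros_like(m);q[195:250,228:300]=m[195:250,228:300]
c=max(cv2.findContours(q,0,1)[0],key=cv2.contourArea)
print("base",onz("side",cv2.approxPolyDP(cv2.convexHull(c),3,True)[:,0].astype(float),0.016),cv2.approxPolyDP(cv2.convexHull(c),3,True)[:,0].tolist())
E
```

```text
side 224 249 25 29
[(np.int64(249), np.int64(236), np.int64(236)), (np.int64(250), np.int64(231), np.int64(239)), (np.int64(251), np.int64(230), np.int64(240)), (np.int64(252), np.int64(229), np.int64(241)), (np.int64(253), np.int64(228), np.int64(241)), (np.int64(254), np.int64(228), np.int64(242)), (np.int64(255), np.int64(227), np.int64(242)), (np.int64(256), np.int64(227), np.int64(243)), (np.int64(257), np.int64(227), np.int64(242)), (np.int64(258), np.int64(227), np.int64(242)), (np.int64(259), np.int64(227), np.int64(243)), (np.int64(260), np.int64(227), np.int64(243)), (np.int64(261), np.int64(228), np.int64(244)), (np.int64(262), np.int64(227), np.int64(245)), (np.int64(263), np.int64(226), np.int64(246)), (np.int64(264), np.int64(225), np.int64(247)), (np.int64(265), np.int64(225), np.int64(248)), (np.int64(266), np.int64(224), np.int64(248)), (np.int64(267), np.int64(224), np.int64(248)), (np.int64(268), np.int64(224), np.int64(248)), (np.int64(269), np.int64(224), np.int64(248)), (np.int64(270), np.int64(224), np.int64(247)), (np.int64(271), np.int64(224), np.int64(247)), (np.int64(272), np.int64(225), np.int64(246)), (np.int64(273), np.int64(226), np.int64(245)), (np.int64(274), np.int64(227), np.int64(244)), (np.int64(275), np.int64(228), np.int64(243)), (np.int64(276), np.int64(231), np.int64(241)), (np.int64(277), np.int64(232), np.int64(238))]
flange (np.float64(0.5463904316176399), np.float64(0.21693351754638496), np.float64(0.039138711938953616))
rim (np.float64(0.5474144089181144), np.float64(0.21624437055803186), np.float64(0.02121214897719322))
trivet ((0.53742915391922, 0.24286824464797974), (0.17683276534080505, 0.17753486335277557), 11.876191139221191)
top 0 0 0 0Traceback (most recent call last):
  File "<stdin>", line 8, in <module>
ValueError: max() iterable argument is empty
```

```bash
python3 - <<'E'
from h import *
a=cv2.imread("pics/side0.png");t=cv2.imread("pics/top0.png")
h=cv2.cvtColor(t,cv2.COLOR_BGR2HSV);print(h[205,215:240:3].tolist())
h=cv2.cvtColor(a,cv2.COLOR_BGR2HSV)
m=((h[...,0]<8)|(h[...,0]>172))&(h[...,1]>120)
ys,xs=np.nonzero(m[180:195,245:262]);print("clip px",[(int(y+180),int(x+245)) for y,x in zip(ys,xs)])
m=((h[...,0]>3)&(h[...,0]<14)&(h[...,1]>90)&(h[...,2]<140)).astype(np.uint8)
q=np.zeros_like(m);q[195:250,228:300]=m[195:250,228:300]
c=max(cv2.findContours(q,0,1)[0],key=cv2.contourArea)
P=cv2.approxPolyDP(cv2.convexHull(c),2,True)[:,0]
print("base",P.tolist(),onz("side",P.astype(float),0.016))
g=cv2.resize(a[170:250,225:305],(800,800),interpolation=cv2.INTER_CUBIC)[:600]
cv2.imwrite("pics/c2.png",g)
cv2.imwrite("pics/c3.png",cv2.resize(t[175:235,190:260],(700,600),interpolation=cv2.INTER_CUBIC))
E
```

```text
[[133, 29, 139], [105, 60, 127], [110, 32, 97], [115, 17, 88], [109, 23, 89], [111, 21, 87], [113, 23, 90], [110, 32, 96], [4, 129, 113]]
clip px [(186, 249), (186, 250), (186, 251), (186, 258), (186, 259), (187, 248), (187, 249), (187, 250), (187, 251), (187, 257), (187, 258), (188, 249), (188, 250), (188, 251), (188, 256), (188, 257), (188, 258), (189, 249), (189, 250), (189, 251), (189, 252), (189, 253), (189, 254), (189, 255), (189, 256), (189, 257), (190, 250), (190, 251), (190, 252), (190, 253), (190, 254), (190, 255), (190, 256), (191, 254), (191, 255), (191, 256)]
base [[233, 233], [246, 214], [282, 226], [269, 246], [234, 236]] [[ 0.62277118  0.06446304  0.016     ]
 [ 0.61811367 -0.0458609   0.016     ]
 [ 0.4716325  -0.02688826  0.016     ]
 [ 0.48084342  0.08394393  0.016     ]
 [ 0.61336878  0.07747461  0.016     ]]
```

View pics/c2.png

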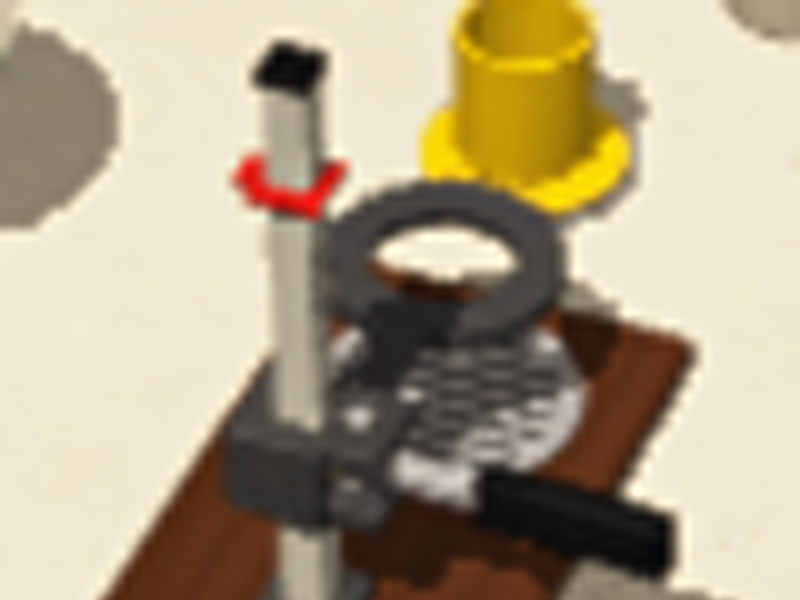

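View pics/c3.png

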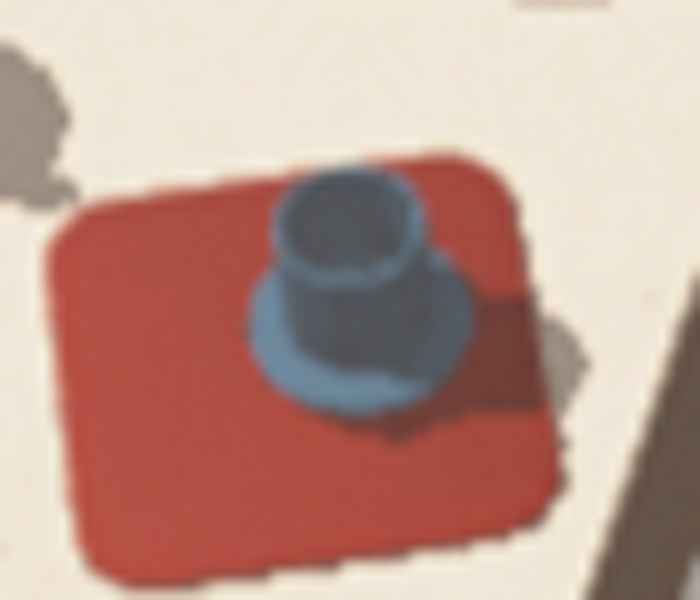

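```bash
python3 - <<'E'
from h import *
s=lambda x,y:((x+.5)/10-.5+225,(y+.5)/10-.5+170)
s1=lambda x,y:((x+.5)/5-.5+190,(y+.5)/4-.5+160)
print("rim tri",tri([("side",s1(227.5,378)),("top",(224.55,197.25))]),onz("side",s1(227.5,378),.081),onz("top",(224.55,197.25),.081))
B=onz("side",[s1(212,303),s1(405,345),s1(523,178)],.016);print(B)
e1=B[0]-B[1];e2=B[1]-B[2];print(np.linalg.norm(e1),np.linalg.norm(e2),np.degrees(np.arctan2(*e1[[1,0]])),np.degrees(np.arctan2(*e2[[1,0]])))
print("post top",onz("side",s(291,67),.256))
th=np.arctan2(e2[1],e2[0])-np.pi/2; print("yaw",np.degrees(th))
R=np.array([[np.cos(th),-np.sin(th)],[np.sin(th),np.cos(th)]])
for c,l in((B[0],(75,45)),(B[1],(-75,45)),(B[2],(-75,-195))): print("foot from corner",c[:2]-R@np.array(l)/1000)
for z in(.1,.12,.13,.14,.15):
  print("ring",z,onz("side",s(445,258),z),np.ptp(onz("side",[s(327,258),s(568,258)],z),axis=0))
print("clip z via post line:")
E
```

```text
rim tri [0.54646807 0.21411622 0.07918885] [[0.54621146 0.2153395  0.081     ]] [[0.54449771 0.21395933 0.081     ]]
[[ 0.62125524  0.07684924  0.016     ]
 [ 0.47589471  0.08158055  0.016     ]
 [ 0.46764511 -0.15847662  0.016     ]]
0.14543750843196784 0.24019887359948522 -1.8642494501307725 88.03179708723248
post top [[0.54940437 0.03004077 0.256     ]]
yaw -1.9682029127675231
foot from corner [0.54475396 0.03445165]
foot from corner [0.54930494 0.03403123]
foot from corner [0.54929811 0.03383247]
ring 0.1 [[ 0.53833365 -0.07817428  0.1       ]] [0.08142122 0.02809042 0.        ]
ring 0.12 [[ 0.52947419 -0.05449139  0.12      ]] [0.07985033 0.02754846 0.        ]
ring 0.13 [[ 0.52504446 -0.04264995  0.13      ]] [0.07906488 0.02727748 0.        ]
ring 0.14 [[ 0.52061473 -0.0308085   0.14      ]] [7.82794360e-02 2.70065006e-02 1.11022302e-16]
ring 0.15 [[ 0.516185   -0.01896706  0.15      ]] [0.07749399 0.02673552 0.        ]
clip z via post line:
```

```bash
cat >> h.py <<'E'
def togo(X,yaw_deg=None):
    s=arm.get_state();r,p,y=s["ee_rot"]
    from scipy.spatial.transform import Rotation as Ro
    R=Ro.from_euler("xyz",s["ee_rot"]).as_matrix()
    d=R.T@(np.asarray(X)-s["eef_pos"])
    print("t",round(s["t"],2),"pos",s["eef_pos"].round(4),"rpy",s["ee_rot"].round(4),"w",round(s["width"],4),"F",s["force"].round(1))
    print("shift",d.round(4),"turn",None if yaw_deg is None else round((np.degrees(y)-yaw_deg+180)%360-180,2))
E
python3 - <<'E'
from h import *
togo([.546,.2145,.33],178)
E
```

```text
t 0.1 pos [ 0.2908 -0.6087  0.2258] rpy [-3.1415e+00 -1.4000e-03  2.0165e+00] w 0.088 F [-0.1 -0.4  0. ]
shift [ 0.6329  0.5851 -0.1034] turn -62.46
```

```bash
python3 -m handwheel '[[[0.0876,0,0,-0.1,0],[0.0876,0,0,-0.104,0],[0.0876,0.03,0.03,-0.104,-7],[0.0876,0.06,0.055,-0.104,-14],[0.0876,0.09,0.083,-0.104,-21],[0.0876,0.12,0.111,-0.104,-28],[0.0876,0.15,0.139,-0.104,-35],[0.0876,0.18,0.166,-0.104,-42],[0.0876,0.21,0.194,-0.104,-49],[0.0876,0.24,0.222,-0.104,-56],[0.0876,0.27,0.25,-0.104,-62.5],[0.0876,0.30,0.277,-0.104,-62.5],[0.0876,0.33,0.305,-0.104,-62.5],[0.0876,0.36,0.333,-0.104,-62.5],[0.0876,0.39,0.36,-0.104,-62.5],[0.0876,0.42,0.388,-0.104,-62.5],[0.0876,0.45,0.416,-0.104,-62.5],[0.0876,0.48,0.444,-0.104,-62.5],[0.0876,0.51,0.471,-0.104,-62.5],[0.0876,0.54,0.5,-0.104,-62.5]]]' 15
python3 -c "
from h import *
togo([.546,.2145,.33],178)"
```

```text
t: 1.77
eef_pos: [0.509, 0.096, 0.3305]
ee_rot: [3.14, -0.001, 3.108]
force: [0.7, -0.2, 0.5]
width: 0.0877
t 1.77 pos [0.509  0.096  0.3305] rpy [ 3.1401e+00 -7.0000e-04  3.1078e+00] w 0.0877 F [ 0.7 -0.2  0.5]
shift [-0.033   0.1197  0.0007] turn 0.06
```

```bash
python3 -m handwheel '[[[0.0876,-0.01,0.04,0,0],[0.0876,-0.022,0.08,0,0],[0.0876,-0.033,0.1197,0,0],[0.0876,-0.033,0.1197,0.1,0],[0.0876,-0.033,0.1197,0.15,0],[0.0876,-0.033,0.1197,0.15,0],[0.0876,-0.033,0.1197,0.15,0],[0.0876,-0.033,0.1197,0.15,0]]]' 15
python3 - <<'E'
from h import *
for n in("side","top"): cv2.imwrite(f"pics/{n}1.png",grab_frame(n))
togo([.546,.2145,.18],178)
t=cv2.imread("pics/top1.png");cv2.imwrite("pics/c4.png",cv2.resize(t[150:270,180:340],(800,600),interpolation=cv2.INTER_CUBIC))
s=cv2.imread("pics/side1.png");cv2.imwrite("pics/c5.png",cv2.resize(s[160:310,190:350],(800,600),interpolation=cv2.INTER_CUBIC))
E
```

```text
t: 2.43
eef_pos: [0.5424, 0.2129, 0.1741]
ee_rot: [-3.137, -0.01, 3.107]
force: [0.5, -0.7, -0.6]
width: 0.0875
t 2.53 pos [0.546  0.2145 0.1808] rpy [-3.1415e+00 -1.6000e-03  3.1081e+00] w 0.0878 F [-0.2  0.1  1.2]
shift [ 0.     -0.      0.0008] turn 0.08
```

View pics/c4.png

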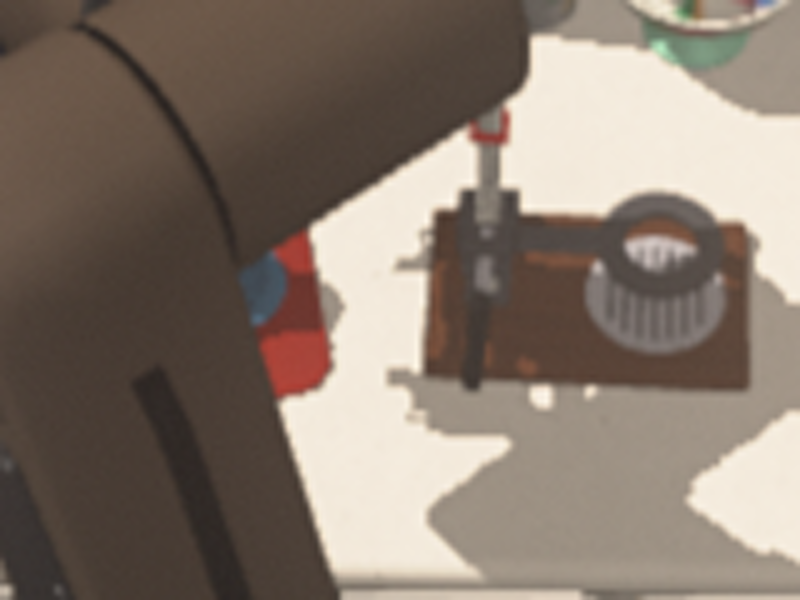

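View pics/c5.png

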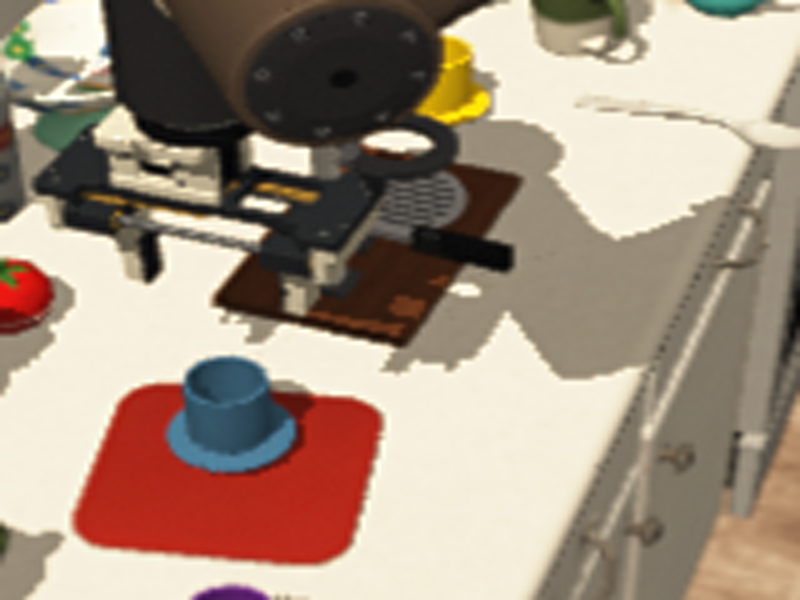

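The gripper is above the dripper (now at about (235,254) in the side view), with its long body along the jaws. The top view shows the ring at (311.8,198.6), the clip at about (278,175), and the handle from about (276,208) to (274,226).

```bash
python3 - <<'E'
from h import *
t=lambda x,y:((x+.5)/5-.5+180,(y+.5)/5-.5+150)
s=lambda x,y:((x+.5)/10-.5+225,(y+.5)/10-.5+170)
s1=lambda x,y:((x+.5)/5-.5+190,(y+.5)/4-.5+160)
print("ring tri",tri([("side",s(447,258)),("top",t(661,245))]))
for z in(.085,.09,.1): print(z,onz("side",s(447,258),z),onz("top",t(661,243),z))
B=onz("top",[t(424,375),t(749,388),t(748,225),t(437,210)],.016);print("base top",B.round(4))
d=B[1]-B[0];th=np.arctan2(-d[0],d[1])  # toward -y
th=np.arctan2(d[1],d[0])+np.pi/2;print("yaw",np.degrees(th))
R=np.array([[np.cos(th),-np.sin(th)],[np.sin(th),np.cos(th)]])
for c,l in zip(B[:3],((-75,45),(-75,-195),(75,-195))): print("foot",c[:2]-R@np.array(l)/1000)
# clip
h=cv2.cvtColor(cv2.imread("pics/side0.png"),cv2.COLOR_BGR2HSV)
for z in(.17,.18,.19,.2,.21,.22): print(z,proj("side",[.548,.0325,z]).round(1),proj("top",[.548,.0325,z]).round(1))
print("clip tri (front-ish centre)",tri([("side",s(290,190)),("top",t(490,127))]))
# handle end / start at z=.093+.013
print("handle end top edge",onz("top",[t(472,378),t(481,292)],.106))
print("handle side view end,start top edges",onz("side",[s(650,510),s(490,470)],.106))
E
```

```text
ring tri [ 0.54600396 -0.10161451  0.08005186]
0.085 [[ 0.54429281 -0.09617292  0.085     ]] [[ 0.54357924 -0.10112683  0.085     ]]
0.09 [[ 0.5420812  -0.09025107  0.09      ]] [[ 0.5398754  -0.10070706  0.09      ]]
0.1 [[ 0.53765799 -0.07840738  0.1       ]] [[ 0.53246771 -0.09986751  0.1       ]]
base top [[ 0.4718  0.0686  0.016 ]
 [ 0.4652 -0.1673  0.016 ]
 [ 0.613  -0.1734  0.016 ]
 [ 0.6226  0.063   0.016 ]]
yaw -1.6214418910035902
foot [0.54553038 0.02148851]
foot [0.54564317 0.02547308]
foot [0.54356477 0.02360018]
0.17 [[254.6 197.8]] [[274.9 182. ]]
0.18 [[254.5 195.4]] [[274.9 180.2]]
0.19 [[254.5 193. ]] [[274.9 178.4]]
0.2 [[254.4 190.6]] [[274.9 176.6]]
0.21 [[254.3 188.2]] [[274.9 174.7]]
0.22 [[254.1 185.7]] [[274.9 172.9]]
clip tri (front-ish centre) [0.55448335 0.0234155  0.20050418]
handle end top edge [[0.41060847 0.03290189 0.106     ]
 [0.48280428 0.02786451 0.106     ]]
handle side view end,start top edges [[0.42504561 0.03372542 0.106     ]
 [0.4821846  0.03199898 0.106     ]]
```

The two views disagree by about 10 mm in y for the stand, so I'll extract pixels with masks instead of by eye.

```bash
python3 - <<'E'
from h import *
t=cv2.imread("pics/top1.png");s=cv2.imread("pics/side0.png")
g=cv2.cvtColor(t,cv2.COLOR_BGR2GRAY)
print(t.shape)
for r in (200,215,224): print(r,[(c,int(g[r,c])) for c in range(258,335)][::1] if r==215 else [(c,int(g[r,c])) for c in list(range(260,272))+list(range(322,335))])
print("col 290",[(r,int(g[r,290])) for r in range(185,232)])
# joint check: known gripper TCP in pictures
st=arm.get_state();print(proj("side",st["eef_pos"]),proj("top",st["eef_pos"]))
print("robot base origin proj top",proj("top",[0,0,0]))
E
```

```text
(420, 560, 3)
200 [(260, 235), (261, 236), (262, 236), (263, 218), (264, 170), (265, 131), (266, 90), (267, 66), (268, 68), (269, 68), (270, 68), (271, 66), (322, 80), (323, 79), (324, 80), (325, 84), (326, 86), (327, 92), (328, 93), (329, 103), (330, 143), (331, 199), (332, 231), (333, 237), (334, 237)]
215 [(258, 234), (259, 235), (260, 235), (261, 235), (262, 236), (263, 236), (264, 200), (265, 119), (266, 84), (267, 89), (268, 91), (269, 78), (270, 71), (271, 70), (272, 71), (273, 63), (274, 60), (275, 59), (276, 61), (277, 64), (278, 70), (279, 72), (280, 71), (281, 71), (282, 71), (283, 71), (284, 70), (285, 71), (286, 70), (287, 69), (288, 71), (289, 71), (290, 72), (291, 70), (292, 71), (293, 71), (294, 71), (295, 71), (296, 72), (297, 71), (298, 72), (299, 84), (300, 106), (301, 117), (302, 121), (303, 119), (304, 100), (305, 103), (306, 115), (307, 99), (308, 103), (309, 116), (310, 100), (311, 103), (312, 116), (313, 100), (314, 104), (315, 117), (316, 101), (317, 104), (318, 119), (319, 116), (320, 119), (321, 122), (322, 113), (323, 91), (324, 79), (325, 77), (326, 77), 
[... 340 characters left out ...]
, 152), (332, 151), (333, 151), (334, 151)]
col 290 [(185, 234), (186, 235), (187, 235), (188, 235), (189, 234), (190, 235), (191, 237), (192, 197), (193, 113), (194, 82), (195, 78), (196, 76), (197, 75), (198, 74), (199, 76), (200, 81), (201, 89), (202, 92), (203, 81), (204, 73), (205, 72), (206, 72), (207, 72), (208, 72), (209, 71), (210, 72), (211, 73), (212, 72), (213, 71), (214, 70), (215, 72), (216, 71), (217, 71), (218, 71), (219, 70), (220, 72), (221, 72), (222, 72), (223, 73), (224, 73), (225, 71), (226, 98), (227, 159), (228, 190), (229, 191), (230, 190), (231, 169)]
[[233.27104618 230.74608692]] [[222.18920245 179.68242585]]
robot base origin proj top [[282.14098369 354.31049782]]
```

View pics/top1.png

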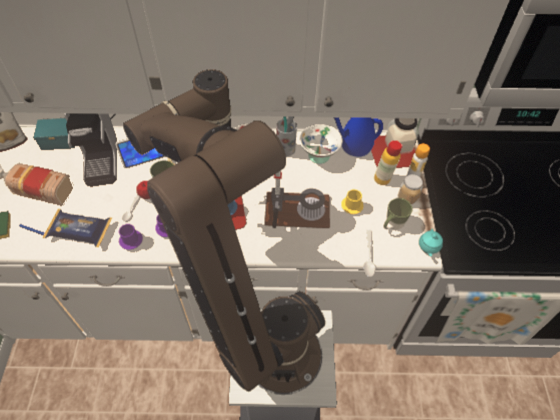

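View pics/side1.png

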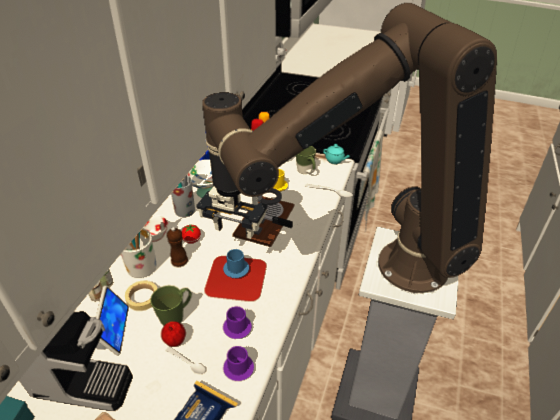

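```bash
python3 - <<'E'
from h import *
t0=cv2.imread("pics/top0.png");s0=cv2.imread("pics/side0.png")
def blob(n,im,hr,seed,smin=60,vmin=40,r=30):
    h=cv2.cvtColor(im,cv2.COLOR_BGR2HSV);H=h[...,0]
    m=((H>=hr[0])&(H<=hr[1]) if hr[0]<hr[1] else (H>=hr[0])|(H<=hr[1]))&(h[...,1]>smin)&(h[...,2]>vmin)
    k=np.zeros(m.shape,np.uint8);x,y=seed;k[y-r:y+r,x-r:x+r]=m[y-r:y+r,x-r:x+r]
    return max(cv2.findContours(k,0,1)[0],key=cv2.contourArea)[:,0].astype(float)
def flange(n,im,hr,seed,**k):
    c=blob(n,im,hr,seed,**k);l=np.unique(c[:,1]);w=[np.ptp(c[c[:,1]==y][:,0]) for y in l];rw=l[int(np.argmax(w))]
    F=c[c[:,1]>=rw];return np.array(circ(onz(n,F,.013))).round(4)
for nm,hr,ss,ts in(("yellow",(20,32),(278,180),(353,202)),("purpA",(125,150),(237,321),(167,225)),("purpB",(125,150),(238,362),(130,236))):
    print(nm,flange("side",s0,hr,ss,smin=100,r=20),flange("top",t0,hr,ts,smin=100,r=18))
for n,im,sd,r in(("side",s0,(236,278),34),("top",t0,(220,212),32)):
    c=blob(n,im,(170,8),sd,smin=120,r=r);P=onz(n,c,.005)
    print("trivet",n,cv2.minAreaRect(P[:,:2].astype(np.float32)))
E
```

```text
yellow [ 0.5686 -0.2599  0.0389] [ 0.5699 -0.2565  0.0394]
purpA [0.4569 0.4223 0.0402] [0.4438 0.4237 0.0235]
purpB [0.4018 0.5444 0.0396] [0.3832 0.5456 0.0196]
trivet side ((0.5379647612571716, 0.2420845925807953), (0.178828164935112, 0.17926214635372162), 11.858551025390625)
trivet top ((0.536284327507019, 0.23797205090522766), (0.17554405331611633, 0.17602278292179108), 11.582196235656738)
```

```bash
python3 - <<'E'
from h import *
s=cv2.imread("pics/side0.png");t=cv2.imread("pics/top1.png")
out=[]
for n,im,(x0,y0,w,hh) in(("side",s,(225,170,80,80)),("top",t,(255,165,90,68))):
    f=8;g=cv2.resize(im[y0:y0+hh,x0:x0+w],None,fx=f,fy=f,interpolation=cv2.INTER_CUBIC)
    for (fx,fy,th),col in(((.549,.034,np.radians(-1.9)),(0,255,0)),((.545,.0235,np.radians(-1.7)),(255,0,255))):
        R=np.array([[np.cos(th),-np.sin(th)],[np.sin(th),np.cos(th)]])
        pts=[(-75,45,16),(-75,-195,16),(75,-195,16),(75,45,16),(0,0,256),(0,0,111),(0,-125,85)]
        X=[np.r_[np.array([fx,fy])+R@np.array(p[:2])/1000,p[2]/1000] for p in pts]
        for u,v in proj(n,X): cv2.drawMarker(g,(int((u-x0+.5)*f),int((v-y0+.5)*f)),col,0,12,1)
    cv2.imwrite(f"pics/ov_{n}.png",g[:600,:800])
E
```

```text
(no output)
```

View pics/ov_side.png

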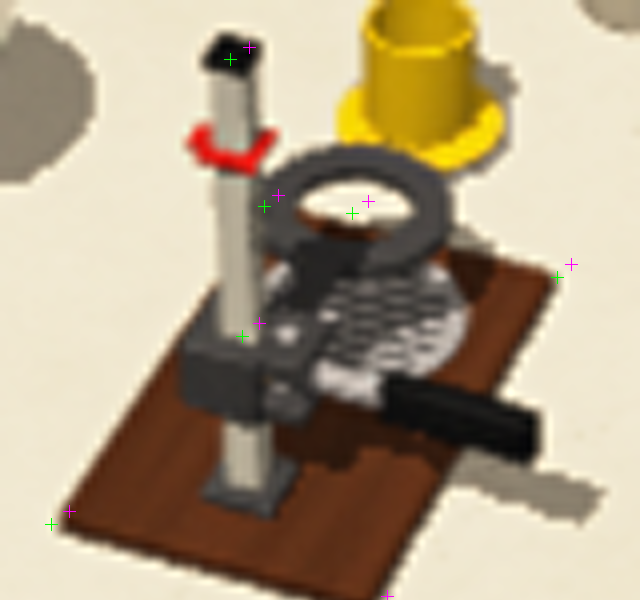

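View pics/ov_top.png

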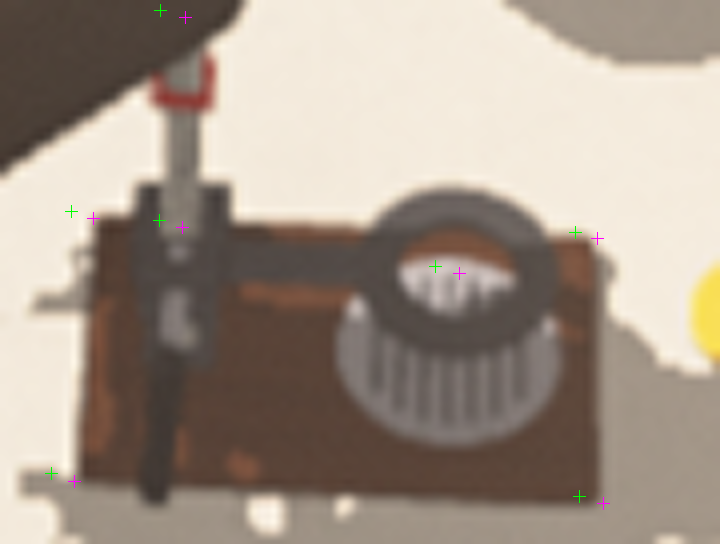

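The side view favours y≈0.032 for the post foot and the top view ≈0.024. I'll grasp now, then resolve the ring by comparing dripper and ring in the same pictures. Next I descend and close.

```bash
python3 -m handwheel '[[[0.0876,0,0,0.04,0],[0.0876,0,0,0.08,0],[0.0876,0,0,0.11,0],[0.0876,0,0,0.13,0],[0.0876,0,0,0.14,0],[0.0876,0,0,0.141,0],[0.0876,0,0,0.141,0],[0.0876,0,0,0.141,0],[0.05,0,0,0.141,0],[0.05,0,0,0.141,0],[0.05,0,0,0.141,0],[0.05,0,0,0.141,0],[0.05,0,0,0.141,0],[0.05,0,0,0.141,0],[0.05,0,0,0.141,0]]]' 20
python3 - <<'E'
from h import *
togo([.546,.2145,.18],178)
s=grab_frame("side");cv2.imwrite("pics/c6.png",cv2.resize(s[160:310,190:350],(800,600),interpolation=cv2.INTER_CUBIC))
E
```

```text
t: 3.78
eef_pos: [0.5458, 0.2145, 0.0399]
ee_rot: [-3.141, -0.002, 3.108]
force: [-1.5, -0.7, 3.2]
width: 0.0547
t 3.78 pos [0.5458 0.2145 0.0399] rpy [-3.1415e+00 -1.6000e-03  3.1082e+00] w 0.0547 F [-1.5 -0.7  3.2]
shift [-0.     -0.     -0.1401] turn 0.09
```

View pics/c6.png

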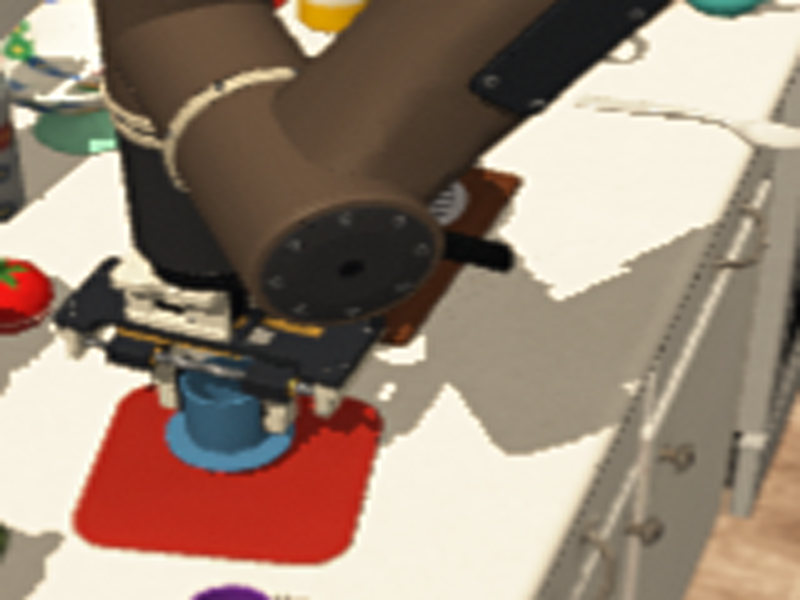

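The cup is held between both fingers (c6, cup at about (222,415), flange at (230,440)). Next I lift above the post top and carry it over.

```bash
python3 -m handwheel '[[[0.05,0,0,-0.02,0],[0.05,0,0,-0.05,0],[0.05,0,0,-0.085,0],[0.05,0,0,-0.12,0],[0.05,0,0,-0.155,0],[0.05,0,0,-0.19,0],[0.05,0,0,-0.225,0],[0.05,0,0,-0.26,0],[0.05,0,0,-0.285,0],[0.05,0,-0.01,-0.285,0],[0.05,0,-0.03,-0.285,0],[0.05,0,-0.055,-0.285,0],[0.05,0,-0.085,-0.285,0],[0.05,0,-0.115,-0.285,0],[0.05,0,-0.145,-0.285,0],[0.05,0,-0.175,-0.285,0],[0.05,0,-0.205,-0.285,0],[0.05,0,-0.235,-0.285,0],[0.05,0,-0.265,-0.285,0],[0.05,0,-0.285,-0.285,0]]]' 20
python3 -m handwheel '[[[0.05,0,-0.015,0,0],[0.05,0,-0.02,0,0],[0.05,0,-0.02,0,0],[0.05,0,-0.02,0.04,0],[0.05,0,-0.02,0.08,0],[0.05,0,-0.02,0.12,0],[0.05,0,-0.02,0.15,0],[0.05,0,-0.02,0.15,0],[0.05,0,-0.02,0.15,0],[0.05,0,-0.02,0.15,0]]]' 20
python3 - <<'E'
from h import *
togo([.5437,-.096,.15],178.2)
for n in("side","top"): cv2.imwrite(f"pics/{n}2.png",grab_frame(n))
t=cv2.imread("pics/top2.png");cv2.imwrite("pics/c7.png",cv2.resize(t[150:240,250:370],(800,600),interpolation=cv2.INTER_CUBIC))
s=cv2.imread("pics/side2.png");cv2.imwrite("pics/c8.png",cv2.resize(s[150:240,220:340],(800,600),interpolation=cv2.INTER_CUBIC))
E
```

```text
t: 5.5
eef_pos: [0.5358, -0.0726, 0.324]
ee_rot: [-3.141, -0.003, 3.107]
force: [0.1, 1.3, -0.9]
width: 0.055
t: 6.33
eef_pos: [0.5361, -0.0921, 0.176]
ee_rot: [-3.141, -0.001, 3.109]
force: [-0.1, 0.5, -1.9]
width: 0.0546
t 6.33 pos [ 0.5361 -0.0921  0.176 ] rpy [-3.1409e+00 -7.0000e-04  3.1085e+00] w 0.0546 F [-0.1  0.5 -1.9]
shift [-0.0077 -0.0037  0.026 ] turn -0.09
```

View pics/c7.png

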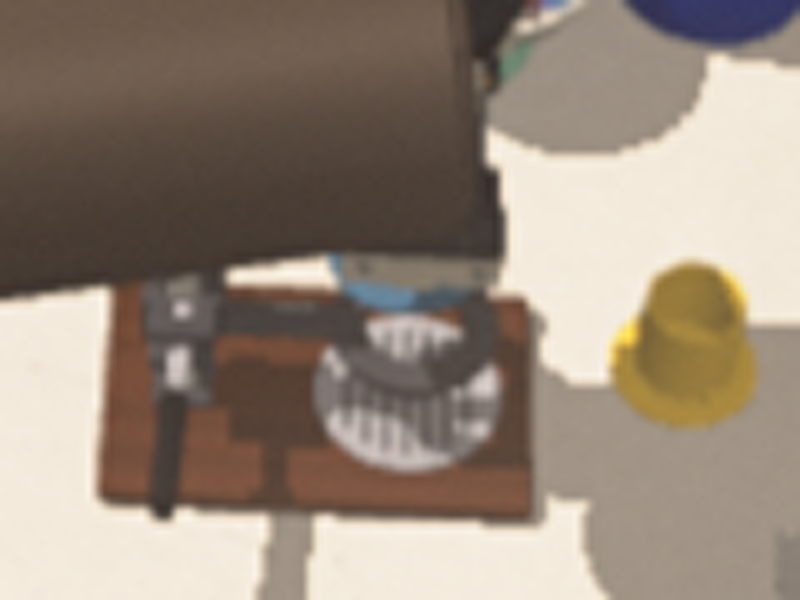

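View pics/c8.png

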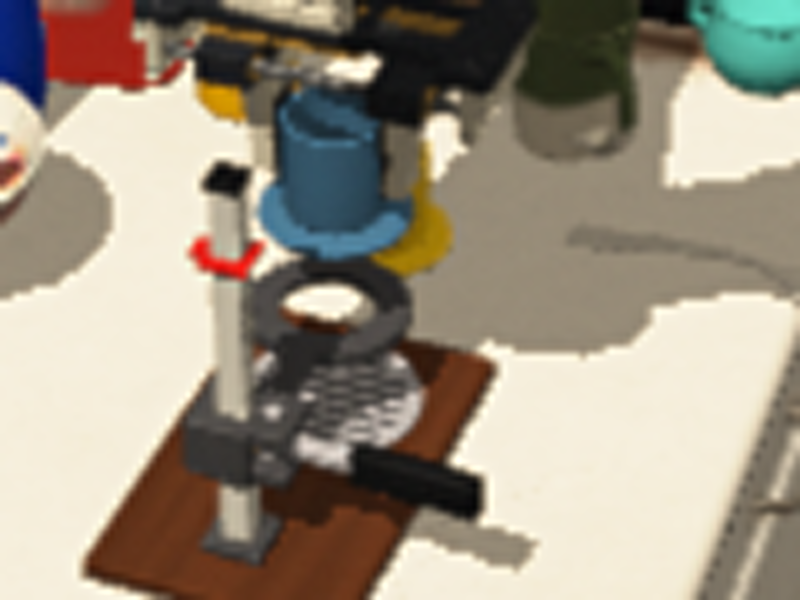

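```bash
python3 - <<'E'
from h import *
s=cv2.imread("pics/side2.png");t=cv2.imread("pics/top2.png")
h=cv2.cvtColor(s,cv2.COLOR_BGR2HSV)
k=np.zeros(s.shape[:2],np.uint8);m=(h[...,0]>95)&(h[...,0]<115)&(h[...,1]>80);k[172:192,256:284]=m[172:192,256:284]
rows=[(r,int(np.nonzero(k[r])[0].min()),int(np.nonzero(k[r])[0].max())) for r in range(172,192) if k[r].any()];print("side",rows)
wr=max(rows,key=lambda r:r[2]-r[1])[0]
c=max(cv2.findContours(k,0,1)[0],key=cv2.contourArea)[:,0].astype(float);F=c[c[:,1]>=180]
st=arm.get_state();z0=st["eef_pos"][2]-.0349
print("flange side (lower edge, z underside..)",circ(onz("side",F,z0+.015)))
h=cv2.cvtColor(t,cv2.COLOR_BGR2HSV)
m=(h[...,0]>95)&(h[...,0]<120)&(h[...,1]>50)
for r in range(186,200): 
    x=np.nonzero(m[r,295:330])[0]+295
    if len(x): print("top",r,x.min(),x.max())
exp=[.536,-.092];a=np.linspace(0,2*np.pi,73)
for n in("top","side"):
  P=proj(n,np.c_[exp[0]+.042*np.cos(a),exp[1]+.042*np.sin(a),np.full(73,z0+.015)]);print(n,"expected u",P[:,0].min().round(1),P[:,0].max().round(1),"v",P[:,1].min().round(1),P[:,1].max().round(1))
# ring: dark mask extents, side0 & top1
for n,f,ro in(("side","pics/side0.png",(185,212,254,285)),("top","pics/top1.png",(186,212,296,328))):
    im=cv2.imread(f);g=cv2.cvtColor(im,cv2.COLOR_BGR2HSV)
    mm=(g[...,1]<60)&(g[...,2]<100)
    print(n)
    for r in range(ro[0],ro[1]):
        x=np.nonzero(mm[r,ro[2]:ro[3]])[0]+ro[2]
        if len(x):print(r,x.min(),x.max(),end="; ")
    print()
E
```

```text
side [(172, 262, 276), (173, 262, 276), (174, 262, 276), (175, 262, 276), (176, 262, 276), (177, 261, 276), (178, 260, 276), (179, 260, 276), (180, 259, 280), (181, 259, 280), (182, 259, 280), (183, 260, 280), (184, 260, 280), (185, 261, 279), (186, 262, 278), (187, 265, 275), (188, 267, 273)]
flange side (lower edge, z underside..) (np.float64(0.537256033591501), np.float64(-0.08352544889249529), np.float64(0.03544138685123783))
top 188 300 300
top 189 300 300
top 193 302 308
top 194 303 316
top 195 304 313
top 196 308 311
top expected u 298.5 322.6 v 178.2 197.4
side expected u 258.9 282.8 v 173.5 187.8
side
189 263 274; 190 261 276; 191 260 278; 192 257 279; 193 257 280; 194 257 280; 195 257 280; 196 257 280; 197 257 280; 198 258 281; 199 257 280; 200 257 279; 201 257 278; 202 260 277; 203 261 277; 204 261 277; 205 260 281; 206 259 281; 207 259 282; 208 258 280; 209 257 279; 210 258 276; 211 258 273; 
top
192 309 314; 193 303 315; 194 301 316; 195 300 322; 196 296 323; 197 296 323; 198 296 323; 199 296 323; 200 299 323; 201 300 323; 202 301 323; 203 301 323; 204 302 322; 205 302 321; 206 302 320; 207 305 319; 208 305 319; 209 308 316;
```

```bash
python3 - <<'E'
from h import *
from scipy.optimize import least_squares
a=np.linspace(0,2*np.pi,181)
def ext(n,x,y,z,r):
    P=proj(n,np.c_[x+r*np.cos(a),y+r*np.sin(a),np.full(181,z)]);return P[:,0].min(),P[:,0].max(),P[:,1].min(),P[:,1].max()
x,y,z=.5361,-.0921,.1411
e=[ext("side",x,y,z+.012,.042),ext("side",x,y,z+.018,.042),ext("top",x,y,z+.012,.042),ext("top",x,y,z+.018,.042)]
print(np.round(e,1))
bs=np.array([ (258.4+281.5)/2-(e[1][0]+e[1][1])/2, 188.1-e[0][3]]);bt=np.array([299.2-e[3][0],195.8-e[2][3]]);print("bias",bs,bt)
def f(p,bs,bt):
    S=ext("side",*p,.046);T=ext("top",*p,.046);L=ext("top",p[0],p[1],p[2]-.01,.046)
    return [S[0]+bs[0]-257.2,S[1]+bs[0]-281.4,S[2]+bs[1]-187.7,T[0]+bt[0]-299.1,T[1]+bt[0]-324.45,T[2]+bt[1]-188.1,L[3]+bt[1]-209]
for B in((bs,bt),(bs*0,bt*0)):
    r=least_squares(f,[.545,-.095,.085],args=B);print("ring rel. frame of TCP-centred dripper",r.x.round(4),np.round(r.fun,2))
E
```

```text
[[258.9 282.7 174.3 188.6]
 [258.8 282.7 173.  187.2]
 [298.5 322.6 178.9 198. ]
 [298.6 322.7 177.8 196.9]]
bias [-0.83976571 -0.49680014] [ 0.64681681 -2.15913265]
ring rel. frame of TCP-centred dripper [ 0.5417 -0.0993  0.0792] [-0.45  0.65  0.34  0.01  0.14 -0.8   0.43]
ring rel. frame of TCP-centred dripper [ 0.5469 -0.1012  0.0824] [-0.78  0.31 -0.42 -0.1   0.03 -0.29  0.9 ]
```

```bash
python3 -m handwheel '[[[0.05,-0.008,-0.007,0.01,0],[0.05,-0.008,-0.007,0.03,0],[0.05,-0.008,-0.007,0.042,0],[0.05,-0.008,-0.007,0.042,0],[0.05,-0.008,-0.007,0.042,0],[0.05,-0.008,-0.007,0.042,0]]]' 20
python3 - <<'E'
from h import *
togo([.5437,-.096,.15],178.2)
for n in("side","top"): cv2.imwrite(f"pics/{n}3.png",grab_frame(n))
t=cv2.imread("pics/top3.png");cv2.imwrite("pics/c9.png",cv2.resize(t[170:230,270:350],(800,600),interpolation=cv2.INTER_CUBIC))
s=cv2.imread("pics/side3.png");cv2.imwrite("pics/c10.png",cv2.resize(s[160:220,235:315],(800,600),interpolation=cv2.INTER_CUBIC))
E
```

```text
t: 6.93
eef_pos: [0.5452, -0.0996, 0.1359]
ee_rot: [-3.142, 0.003, 3.108]
force: [-0.8, -0.3, -0.5]
width: 0.0549
t 6.93 pos [ 0.5452 -0.0996  0.1359] rpy [-3.1415e+00  3.1000e-03  3.1082e+00] w 0.0549 F [-0.8 -0.3 -0.5]
shift [ 0.0016  0.0036 -0.0141] turn -0.11
```

View pics/c9.png

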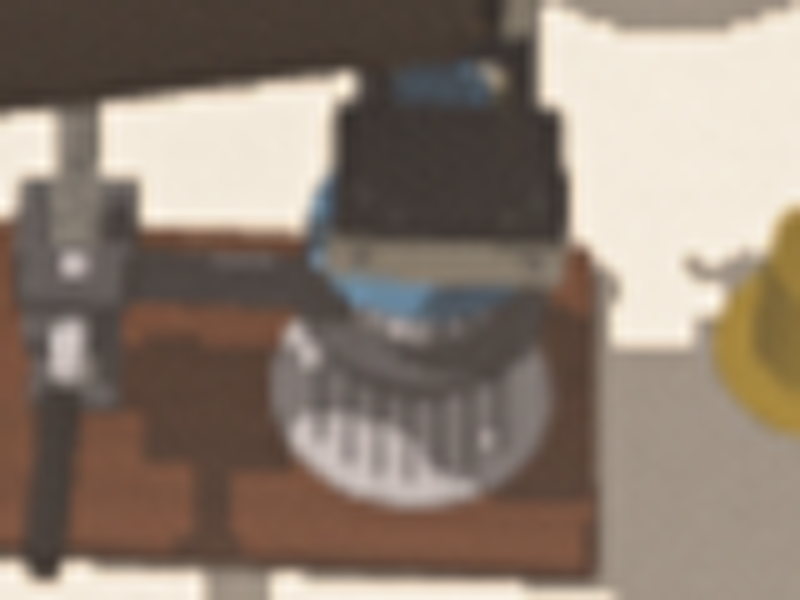

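View pics/c10.png

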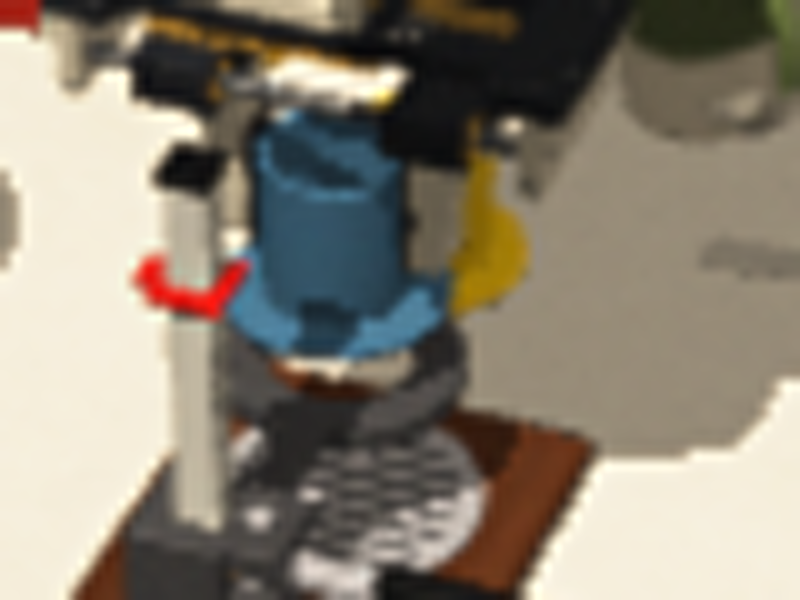

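```bash
python3 - <<'E'
from h import *
from scipy.ndimage import map_coordinates
def edges(im,p0,p1,n=200):
    p0=np.array(p0,float);p1=np.array(p1,float);T=np.linspace(0,1,n);P=p0+(p1-p0)*T[:,None]
    v=np.stack([map_coordinates(im[...,c].astype(float),[P[:,1],P[:,0]],order=1) for c in range(3)],1)
    from scipy.ndimage import gaussian_filter1d as G
    step=np.linalg.norm(p1-p0)/n
    g=np.linalg.norm(G(v,.7/step,axis=0,order=1),axis=1)
    i=[j for j in range(2,n-2) if g[j]==g[max(0,j-15):j+16].max() and g[j]>.35*g.max()]
    return [(P[j].round(1).tolist(),int(g[j]/g.max()*100)) for j in i]
s0=cv2.imread("pics/side0.png");t1=cv2.imread("pics/top1.png");s3=cv2.imread("pics/side3.png");t3=cv2.imread("pics/top3.png")
print("ring side right",edges(s0,(275,195),(288,195)),edges(s0,(275,197),(288,197)))
print("ring side upright",edges(s0,(270,195),(283,182)),edges(s0,(270,195),(262,183)))
print("ring top right r198",edges(t1,(315,198),(335,198)),"left diag",edges(t1,(311.7,198.5),(296,188)),"up",edges(t1,(311.7,196),(311.7,180)),"upright",edges(t1,(311.7,198.5),(326,188)), "bottom",edges(t1,(312,204),(312,216)))
print("drip side cup r180..187",[edges(s3,(256,r),(280,r)) for r in(182,185,188)],"flange R",[edges(s3,(272,r),(286,r)) for r in(188,190,192)],"bottom",[edges(s3,(c,190),(c,200)) for c in(264,268,271)])
print("drip top left",[edges(t3,(308,r),(294,r)) for r in(191,193,195)],"bottom",[edges(t3,(c,198),(c,206)) for c in(308,311,314)])
E
```

```text
ring side right [([276.0, 195.0], 82), ([281.2, 195.0], 100)] [([281.3, 197.0], 100)]
ring side upright [([272.2, 192.8], 100), ([275.8, 189.2], 56)] [([268.2, 192.3], 100), ([265.3, 187.9], 83)]
ring top right r198 [([316.8, 198.0], 57), ([331.4, 198.0], 100)] left diag [([308.9, 196.7], 65), ([301.7, 191.8], 100)] up [([311.7, 188.0], 100)] upright [([313.5, 197.2], 66), ([321.2, 191.5], 100)] bottom [([312.0, 204.8], 53), ([312.0, 209.5], 100)]
drip side cup r180..187 [[([259.1, 182.0], 100), ([276.3, 182.0], 60)], [([259.1, 185.0], 100), ([275.5, 185.0], 71)], [([258.4, 188.0], 100), ([279.2, 188.0], 38)]] flange R [[([279.9, 188.0], 100), ([285.1, 188.0], 37)], [([274.3, 190.0], 82), ([277.5, 190.0], 78), ([279.5, 190.0], 100), ([282.6, 190.0], 43), ([284.5, 190.0], 56)], [([277.8, 192.0], 80), ([280.3, 192.0], 100)]] bottom [[([264.0, 191.4], 37), ([264.0, 195.1], 85), ([264.0, 196.9], 100)], [([268.0, 195.3], 86), ([268.0, 197.6], 100)], [([271.0, 191.5], 60), ([271.0, 195.5], 56), ([271.0, 197.7], 100)]]
drip top left [[([300.5, 191.0], 100)], [([300.1, 193.0], 100)], [([300.5, 195.0], 100)]] bottom [[([308.0, 200.9], 68), ([308.0, 202.9], 100)], [([311.0, 201.5], 47), ([311.0, 203.9], 100)], [([314.0, 198.8], 100), ([314.0, 201.6], 54), ([314.0, 203.5], 77)]]
```

```bash
python3 - <<'E'
from h import *
from scipy.optimize import least_squares
a=np.linspace(0,2*np.pi,361)
C=lambda n,x,y,z,r:proj(n,np.c_[x+r*np.cos(a),y+r*np.sin(a),np.full(361,z)])
def d(P,q): # signed radial distance of q from curve P
    c=P.mean(0);t=np.arctan2(*(P-c)[:,::-1].T);r=np.hypot(*(P-c).T);v=np.array(q)-c
    o=np.argsort(t);return np.hypot(*v)-np.interp(np.arctan2(v[1],v[0]),t[o],r[o],period=2*np.pi)
x,y,z=.5452,-.0996,.1359-.0349
hi=lambda n:C(n,x,y,z+.018,.042);lo=lambda n:C(n,x,y,z+.012,.042)
bs=np.array([280.0-hi("side")[:,0].max(),195.3-lo("side")[:,1].max()])
bt=np.array([300.1-hi("top")[:,0].min(),201.5-lo("top")[:,1].max()])
cup=C("side",x,y,z+.055,.028);print("bias",bs,bt,"cup exp",cup[:,0].min(),cup[:,0].max(),cup[:,1].mean())
S=[(281.25,196),(275.8,189.2),(265.3,187.9)];T=[(301.7,191.8),(311.7,188),(321.2,191.5),(299.1,198.5),(324.45,198.5)]
def f(p):
    r=[d(C("side",*p,.046)+bs,q) for q in S]+[d(C("top",*p,.046)+bt,q) for q in T]
    return r+[C("top",p[0],p[1],p[2]-.01,.046)[:,1].max()+bt[1]-209.4]
r=least_squares(f,[.545,-.095,.085]);print(r.x.round(4),np.round(r.fun,2),"rel to TCP",(r.x-[x,y,0]).round(4))
g=lambda p:f([p[0],p[1],.085]);r=least_squares(g,[.545,-.095]);print("z=.085:",r.x.round(4),np.round(r.fun,2))
E
```

```text
bias [-0.94181623 -0.59195342] [-0.04958141 -1.20123405] cup exp 261.1679247608645 277.01609648190595 178.99463445887554
[ 0.5455 -0.1019  0.0773] [ 0.09 -0.11  0.14 -0.25 -0.23 -0.05  0.07 -0.09  0.44] rel to TCP [ 0.0003 -0.0023  0.0773]
z=.085: [ 0.5409 -0.0993] [-0.67 -1.56 -0.71 -0.89 -0.5   0.1  -0.5   0.39  0.25]
```

The joint fit puts the ring within about 2–4 mm of the dripper's axis. I'll lower it gently with a small correction.

```bash
python3 -m handwheel '[[[0.05,0.001,-0.0015,0.005,0],[0.05,0.001,-0.0015,0.01,0],[0.05,0.001,-0.0015,0.016,0],[0.05,0.001,-0.0015,0.02,0],[0.05,0.001,-0.0015,0.022,0],[0.05,0.001,-0.0015,0.022,0]]]' 20
python3 - <<'E'
from h import *
togo([.5442,-.101,.15],178.2)
E
python3 -m handwheel '[[[0.05,0,0,0.001,0],[0.05,0,0,0.002,0],[0.05,0,0,0.003,0],[0.05,0,0,0.004,0],[0.05,0,0,0.005,0]]]' 20
```

```text
t: 7.53
eef_pos: [0.5437, -0.1009, 0.113]
ee_rot: [-3.142, 0.002, 3.108]
force: [0.6, -0.2, -0.6]
width: 0.0545
t 7.53 pos [ 0.5437 -0.1009  0.113 ] rpy [-3.1415e+00  1.9000e-03  3.1082e+00] w 0.0545 F [ 0.6 -0.2 -0.6]
shift [-0.0006 -0.     -0.037 ] turn -0.11
t: 7.95
eef_pos: [0.5438, -0.1009, 0.108]
ee_rot: [-3.142, 0.002, 3.108]
force: [-0.4, -1.1, -1.9]
width: 0.0548
```

```bash
python3 -m handwheel '[[[0.05,0,0,0.001,0],[0.05,0,0,0.002,0],[0.05,0,0,0.003,0]]]' 20
python3 -m handwheel '[[[0.05,0,0,0.001,0],[0.05,0,0,0.002,0],[0.05,0,0,0.002,0]]]' 20
python3 - <<'E'
from h import *
togo([.5442,-.101,.15],178.2)
for n in("side","top"): cv2.imwrite(f"pics/{n}4.png",grab_frame(n))
t=cv2.imread("pics/top4.png");s=cv2.imread("pics/side4.png")
g=np.hstack([cv2.resize(im,(400,400),interpolation=cv2.INTER_CUBIC) for im in(t[170:220,285:335],s[165:215,240:290])]);cv2.imwrite("pics/c11.png",g)
E
```

```text
t: 8.2
eef_pos: [0.5439, -0.101, 0.1074]
ee_rot: [-3.141, 0.003, 3.109]
force: [-11.5, 5.5, 29.9]
width: 0.0554
t: 8.45
eef_pos: [0.5445, -0.1011, 0.1076]
ee_rot: [-3.14, 0.005, 3.11]
force: [-5.1, 2.8, 17.8]
width: 0.0549
t 8.45 pos [ 0.5445 -0.1011  0.1076] rpy [-3.1405  0.0046  3.1103] w 0.0549 F [-5.1  2.8 17.8]
shift [ 0.0001  0.     -0.0424] turn 0.01
```

View pics/c11.png

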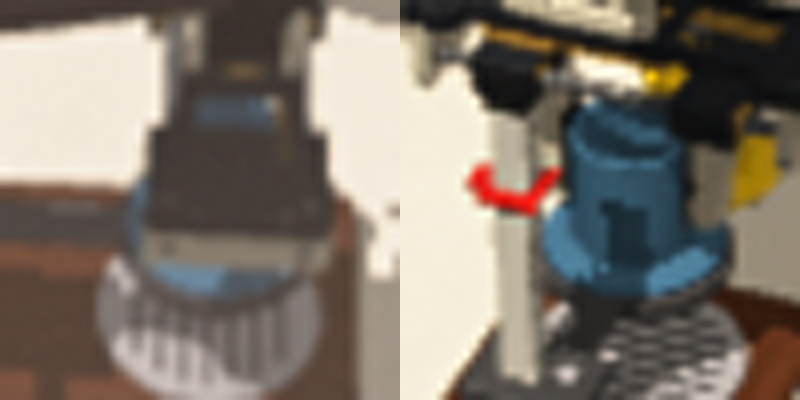

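Contact came at flange height 0.085 m, which is arm 0.075 + ring 0.010, as seated. I'll relax a little and open.

```bash
python3 -m handwheel '[[[0.05,0,0,-0.0005,0],[0.08,0,0,-0.0005,0],[0.0876,0,0,-0.0005,0],[0.0876,0,0,-0.0005,0],[0.0876,0,0,-0.0005,0],[0.0876,0,0,-0.0005,0]]]' 20
python3 -c "
from h import *
togo([.5442,-.101,.15],178.2)"
python3 -m handwheel '[[[0.0876,0,0,-0.01,0],[0.0876,0,0,-0.03,0],[0.0876,0,0,-0.06,0],[0.0876,0,0,-0.1,0],[0.0876,0,0,-0.14,0],[0.0876,0,0,-0.18,0],[0.0876,0,0,-0.22,0],[0.0876,0,0,-0.22,0]]]' 20
python3 - <<'E'
from h import *
togo([.5442,-.101,.15],178.2)
for n in("side","top"): cv2.imwrite(f"pics/{n}5.png",grab_frame(n))
t=cv2.imread("pics/top5.png");s=cv2.imread("pics/side5.png")
g=np.hstack([cv2.resize(im,(400,400),interpolation=cv2.INTER_CUBIC) for im in(t[170:230,270:330],s[170:230,235:295])]);cv2.imwrite("pics/c12.png",g)
E
```

```text
t: 9.05
eef_pos: [0.5444, -0.1011, 0.1078]
ee_rot: [-3.14, 0.004, 3.11]
force: [-0.2, -0.8, 0.3]
width: 0.0824
t 9.05 pos [ 0.5444 -0.1011  0.1078] rpy [-3.1404  0.0043  3.1102] w 0.0824 F [-0.2 -0.8  0.3]
shift [ 0.0001  0.     -0.0422] turn 0.0
t: 9.72
eef_pos: [0.5444, -0.1017, 0.3371]
ee_rot: [-3.14, 0.014, 3.11]
force: [-3.6, 0.3, 0.9]
width: 0.0875
t 9.72 pos [ 0.5444 -0.1017  0.3371] rpy [-3.1397  0.0136  3.1103] w 0.0875 F [-3.6  0.3  0.9]
shift [0.0028 0.0011 0.187 ] turn 0.01
```

View pics/c12.png

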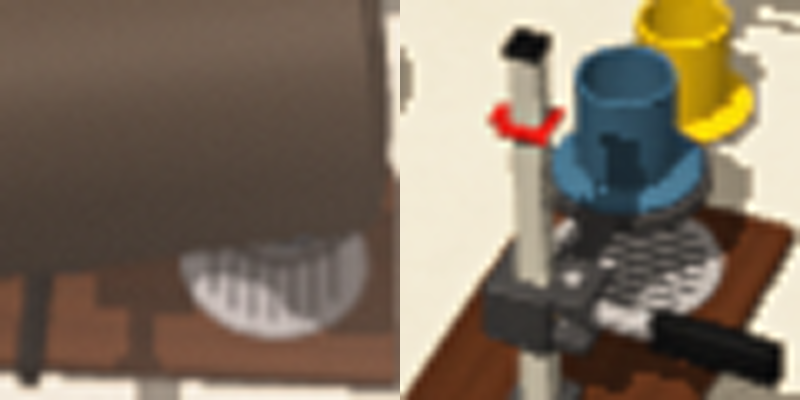

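The dripper stands level in the ring (side crop, rim at about (625,75), flange on the ring). Next: go to the lever, jaws across the bar.

```bash
python3 -c "
from h import *
togo([.446,.0306,.33],-94)"
```

```text
t 9.82 pos [ 0.5438 -0.1008  0.3305] rpy [-3.1412  0.0084  3.1101] w 0.0877 F [-0.2 -0.2 -0.6]
shift [ 0.1018  0.1283 -0.0004] turn -87.8
```

```bash
python3 -m handwheel '[[[0.0876,0.02,0.02,0,-7],[0.0876,0.04,0.04,0,-14],[0.0876,0.06,0.06,0,-21],[0.0876,0.08,0.08,0,-28],[0.0876,0.1018,0.1,0,-35],[0.0876,0.1018,0.12,0,-42],[0.0876,0.1018,0.1283,0,-49],[0.0876,0.1018,0.1283,0,-56],[0.0876,0.1018,0.1283,0,-63],[0.0876,0.1018,0.1283,0,-70],[0.0876,0.1018,0.1283,0,-77],[0.0876,0.1018,0.1283,0,-84],[0.0876,0.1018,0.1283,0,-87.8],[0.0876,0.1018,0.1283,0.04,-87.8],[0.0876,0.1018,0.1283,0.08,-87.8],[0.0876,0.1018,0.1283,0.12,-87.8],[0.0876,0.1018,0.1283,0.14,-87.8],[0.0876,0.1018,0.1283,0.14,-87.8],[0.0876,0.1018,0.1283,0.14,-87.8]]]' 20
python3 - <<'E'
from h import *
togo([.446,.0306,.13],-94)
for n in("side","top"): cv2.imwrite(f"pics/{n}6.png",grab_frame(n))
t=cv2.imread("pics/top6.png");s=cv2.imread("pics/side6.png")
g=np.hstack([cv2.resize(im,(400,400),interpolation=cv2.INTER_CUBIC) for im in(t[160:240,255:335],s[160:240,235:315])]);cv2.imwrite("pics/c13.png",g)
E
```

```text
t: 11.4
eef_pos: [0.4468, 0.0301, 0.1892]
ee_rot: [-3.135, -0.002, -1.64]
force: [0.4, -0.1, 0.7]
width: 0.0877
t 11.4 pos [0.4468 0.0301 0.1892] rpy [-3.1353e+00 -2.0000e-03 -1.6404e+00] w 0.0877 F [ 0.4 -0.1  0.7]
shift [-0.0006  0.0012  0.0592] turn 0.01
```

View pics/c13.png

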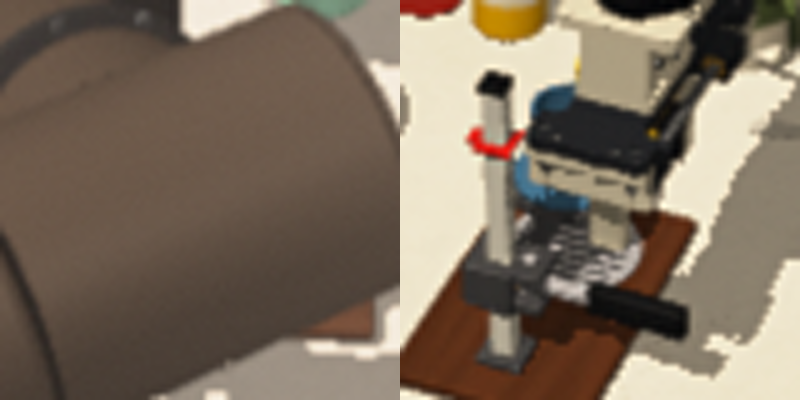

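The fingers straddle the lever line (side crop, finger at about (612,225), handle (590..685,300)). I'll descend and close gently.

```bash
python3 -m handwheel '[[[0.0876,0,0.001,0.04,0],[0.0876,0,0.001,0.07,0],[0.0876,0,0.001,0.09,0],[0.0876,0,0.001,0.105,0],[0.0876,0,0.001,0.113,0],[0.0876,0,0.001,0.115,0],[0.0876,0,0.001,0.115,0],[0.0876,0,0.001,0.115,0]]]' 20
python3 - <<'E'
from h import *
togo([.446,.0306,.074],-94)
s=grab_frame("side");cv2.imwrite("pics/c14.png",cv2.resize(s[160:240,235:315],(600,600),interpolation=cv2.INTER_CUBIC))
E
```

```text
t: 12.17
eef_pos: [0.4496, 0.0314, 0.0776]
ee_rot: [-3.129, 0.001, -1.64]
force: [0.9, 0.3, -0.1]
width: 0.0875
t 12.17 pos [0.4496 0.0314 0.0776] rpy [-3.129e+00  1.500e-03 -1.640e+00] w 0.0875 F [ 0.9  0.3 -0.1]
shift [0.0011 0.0036 0.0036] turn 0.04
```

View pics/c14.png

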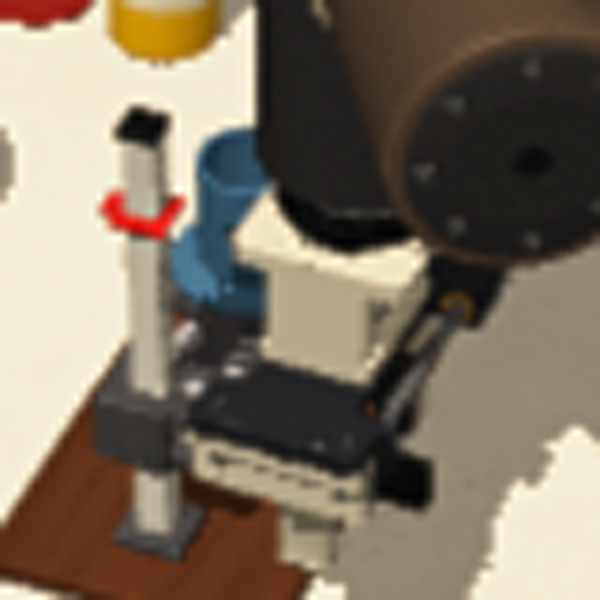

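```bash
python3 -m handwheel '[[[0.008,0,0.002,0.002,0],[0.008,0,0.002,0.002,0],[0.008,0,0.002,0.002,0],[0.008,0,0.002,0.002,0],[0.008,0,0.002,0.002,0],[0.008,0,0.002,0.002,0],[0.008,0,0.002,0.002,0],[0.008,0,0.002,0.002,0]]]' 35
python3 - <<'E'
from h import *
togo([.446,.0306,.074],-94)
print(arm.get_state()["moment"])
for n in("side","top"): cv2.imwrite(f"pics/{n}7.png",grab_frame(n))
t=cv2.imread("pics/top7.png");s=cv2.imread("pics/side7.png")
g=np.hstack([cv2.resize(im,(400,400),interpolation=cv2.INTER_CUBIC) for im in(t[160:240,255:335],s[160:240,235:315])]);cv2.imwrite("pics/c15.png",g)
E
```

```text
t: 12.88
eef_pos: [0.4476, 0.0315, 0.0756]
ee_rot: [-3.129, 0.002, -1.64]
force: [-0.1, -1.0, 0.3]
width: 0.0397
t 12.88 pos [0.4476 0.0315 0.0756] rpy [-3.129e+00  1.500e-03 -1.640e+00] w 0.0397 F [-0.1 -1.   0.3]
shift [0.001  0.0016 0.0015] turn 0.04
[-0.06922376  0.19594989 -0.05324277]
```

View pics/c15.png

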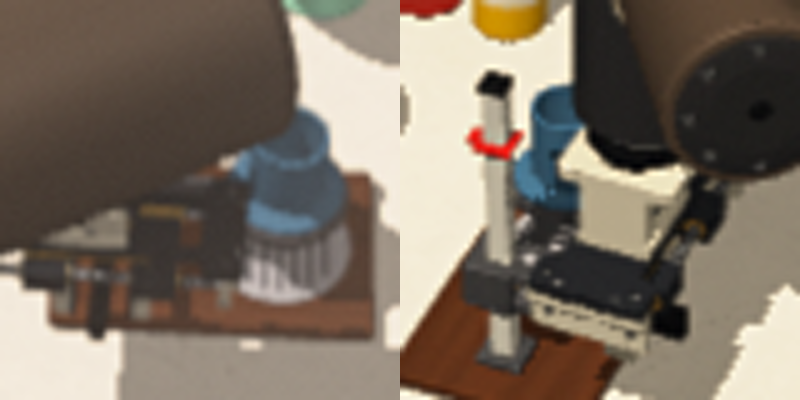

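The top view shows the dripper upright and the lever (end at (274,226)) between the fingers, which are still closing.

```bash
python3 -m handwheel '[[[0.008,0,0,0.001,0],[0.008,0,0,0.001,0],[0.008,0,0,0.001,0],[0.008,0,0,0.001,0],[0.008,0,0,0.001,0],[0.008,0,0,0.001,0],[0.008,0,0,0.001,0],[0.008,0,0,0.001,0]]]' 35
python3 - <<'E'
from h import *
togo([.446,.0306,.074],-94)
print(arm.get_state()["moment"])
E
```

```text
t: 13.65
eef_pos: [0.4475, 0.0315, 0.0744]
ee_rot: [-3.129, 0.002, -1.64]
force: [-0.8, 0.9, -1.2]
width: 0.014
t 13.65 pos [0.4475 0.0315 0.0744] rpy [-3.1292e+00  1.5000e-03 -1.6400e+00] w 0.014 F [-0.8  0.9 -1.2]
shift [0.001  0.0014 0.0004] turn 0.03
[0.17711219 0.22432717 0.11267604]
```

Gripped (width 14 mm). Next I compute the pure vertical lift and estimate the clip height.

```bash
python3 - <<'E'
from h import *
togo([.4475,.0315,.1444],-94)
s=cv2.imread("pics/side5.png");h=cv2.cvtColor(s,cv2.COLOR_BGR2HSV)
m=((h[...,0]<8)|(h[...,0]>172))&(h[...,1]>90);ys,xs=np.nonzero(m[180:196,245:264]);print("clip px u",xs.min()+245,xs.max()+245,"v",ys.min()+180,ys.max()+180)
th=np.radians(-1.8);R=np.array([[np.cos(th),-np.sin(th)],[np.sin(th),np.cos(th)]])
for z in(.19,.195,.2,.205):
    c=np.array([[-13.5,-13.5],[13.5,-13.5],[13.5,13.5],[-13.5,13.5]])/1000@R.T+[.547,.0245]
    L=proj("side",np.c_[c,np.full(4,z)])-[.94,.59];U=proj("side",np.c_[c,np.full(4,z+.006)])-[.94,.59];print(z,L.min(0).round(1),L.max(0).round(1),U.min(0).round(1))
    T=proj("top",np.c_[c,np.full(4,z)])+[0,-1.2];print("   top",T.min(0).round(1),T.max(0).round(1))
# block top height by same way on post? collar bottom check
E
```

```text
t 13.65 pos [0.4475 0.0315 0.0744] rpy [-3.1292e+00  1.5000e-03 -1.6400e+00] w 0.014 F [-0.8  0.9 -1.2]
shift [-0.0001 -0.0009 -0.07  ] turn 0.03
clip px u 248 259 v 185 191
0.19 [249.3 187.9] [260.  194.4] [249.2 186.4]
   top [273.1 174.3] [281.3 180.7]
0.195 [249.2 186.7] [260.  193.2] [249.2 185.2]
   top [273.1 173.3] [281.3 179.8]
0.2 [249.2 185.5] [260. 192.] [249.1 184. ]
   top [273.1 172.4] [281.3 178.9]
0.205 [249.1 184.3] [259.9 190.7] [249.  182.8]
   top [273.1 171.5] [281.4 178. ]
```

Mark estimated at z≈0.200 ±0.004, i.e. travel of about 0.089. I lift 70 mm first.

```bash
python3 -m handwheel '[[[0.008,0,0,-0.005,0],[0.008,0,0,-0.015,0],[0.008,0,-0.0003,-0.025,0],[0.008,0,-0.0005,-0.035,0],[0.008,0,-0.0006,-0.045,0],[0.008,0,-0.0007,-0.055,0],[0.008,0,-0.0008,-0.062,0],[0.008,0,-0.0009,-0.067,0],[0.008,0,-0.0009,-0.07,0],[0.008,0,-0.0009,-0.07,0],[0.008,0,-0.0009,-0.07,0]]]' 35
python3 - <<'E'
from h import *
togo([.4475,.0315,.1544],-94)
print(arm.get_state()["moment"])
for n in("side","top"): cv2.imwrite(f"pics/{n}8.png",grab_frame(n))
t=cv2.imread("pics/top8.png");s=cv2.imread("pics/side8.png")
g=np.hstack([cv2.resize(im,(400,400),interpolation=cv2.INTER_CUBIC) for im in(t[150:230,255:335],s[160:240,235:315])]);cv2.imwrite("pics/c16.png",g)
E
```

```text
t: 14.57
eef_pos: [0.4475, 0.0315, 0.1443]
ee_rot: [-3.129, 0.002, -1.64]
force: [2.0, 2.6, -5.6]
width: 0.0137
t 14.57 pos [0.4475 0.0315 0.1443] rpy [-3.1292e+00  1.7000e-03 -1.6400e+00] w 0.0137 F [ 2.   2.6 -5.6]
shift [-0.     -0.0001 -0.0101] turn 0.03
[ 0.65373074 -0.12270253  0.04329135]
```

View pics/c16.png

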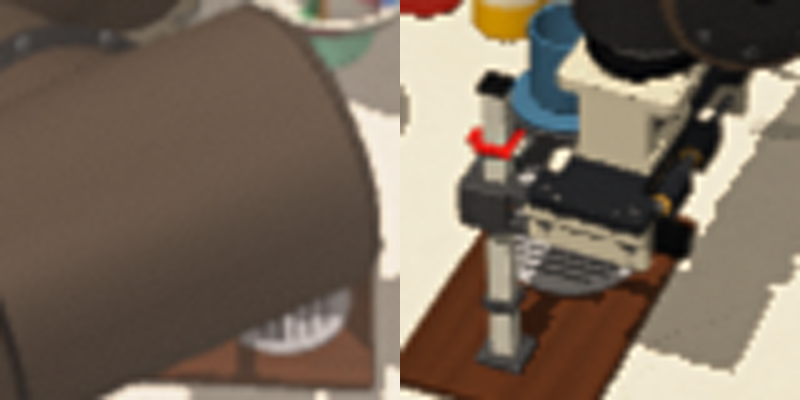

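The arm and dripper rise together, with a gap still below the clip (side crop: clip (495,142), block top about (480,180)). I continue in smaller steps.

```bash
python3 -m handwheel '[[[0.008,0,0,-0.003,0],[0.008,0,0,-0.006,0],[0.008,0,0,-0.009,0],[0.008,0,0,-0.01,0],[0.008,0,0,-0.01,0]]]' 35
python3 - <<'E'
from h import *
togo([.4475,.0315,.1644],-94)
s=grab_frame("side");cv2.imwrite("pics/side9.png",s)
cv2.imwrite("pics/c17.png",cv2.resize(s[165:215,235:285],(600,600),interpolation=cv2.INTER_CUBIC))
E
```

```text
t: 15.08
eef_pos: [0.4475, 0.0315, 0.1545]
ee_rot: [-3.129, 0.002, -1.64]
force: [2.3, 2.3, -5.3]
width: 0.0139
t 15.08 pos [0.4475 0.0315 0.1545] rpy [-3.1291e+00  1.8000e-03 -1.6400e+00] w 0.0139 F [ 2.3  2.3 -5.3]
shift [ 0.     -0.0001 -0.0099] turn 0.04
```

View pics/c17.png

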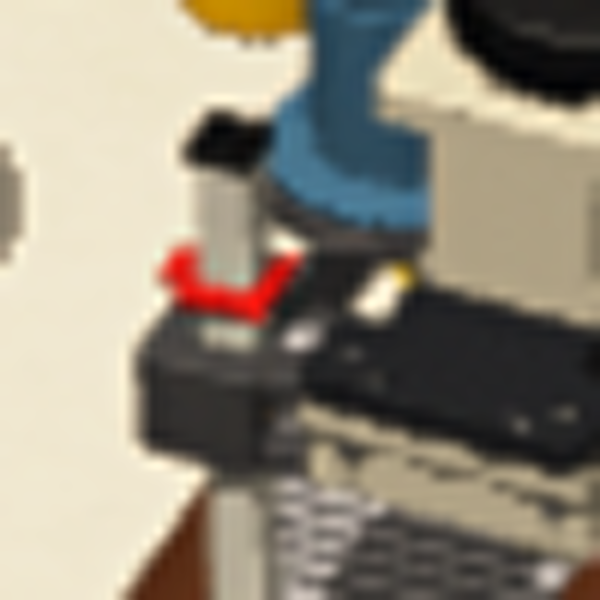

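The gap is still roughly 10–15 mm (post visible at (230,335) in the crop). I continue upward and watch the vertical force.

```bash
python3 -m handwheel '[[[0.008,0,0,-0.002,0],[0.008,0,0,-0.004,0],[0.008,0,0,-0.006,0],[0.008,0,0,-0.006,0]]]' 35
python3 - <<'E'
from h import *
togo([.4475,.0315,.1644],-94)
s=grab_frame("side");cv2.imwrite("pics/side10.png",s)
cv2.imwrite("pics/c18.png",cv2.resize(s[165:215,235:285],(600,600),interpolation=cv2.INTER_CUBIC))
E
```

```text
t: 15.47
eef_pos: [0.4475, 0.0315, 0.1608]
ee_rot: [-3.129, 0.002, -1.64]
force: [2.9, 1.0, -4.7]
width: 0.0137
t 15.47 pos [0.4475 0.0315 0.1608] rpy [-3.1288e+00  1.8000e-03 -1.6399e+00] w 0.0137 F [ 2.9  1.  -4.7]
shift [ 0.     -0.0001 -0.0036] turn 0.04
```

View pics/c18.png

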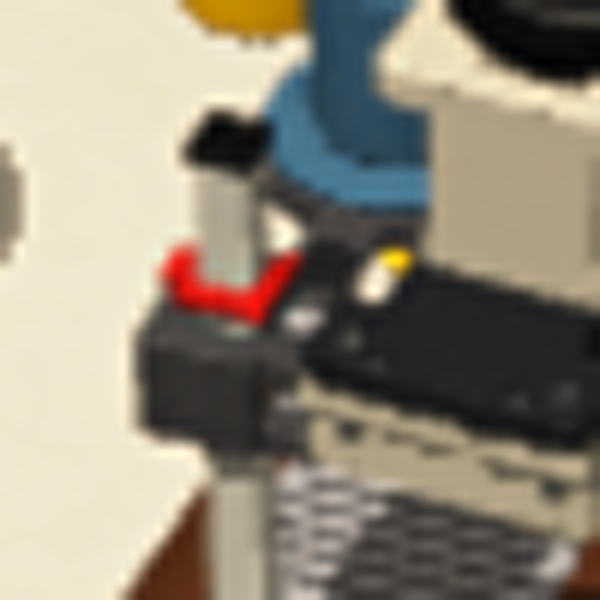

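```bash
python3 -m handwheel '[[[0.008,0,0,-0.001,0],[0.008,0,0,-0.002,0],[0.008,0,0,-0.002,0]]]' 35 | grep -E 'pos|force'
python3 -m handwheel '[[[0.008,0,0,-0.0005,0],[0.008,0,0,-0.001,0],[0.008,0,0,-0.001,0]]]' 35| grep -E 'pos|force'
python3 -m handwheel '[[[0.008,0,0,-0.0005,0],[0.008,0,0,-0.001,0],[0.008,0,0,-0.001,0]]]' 35| grep -E 'pos|force'
python3 - <<'E'
from h import *
s=grab_frame("side");cv2.imwrite("pics/side11.png",s)
cv2.imwrite("pics/c19.png",cv2.resize(s[165:215,235:285],(600,600),interpolation=cv2.INTER_CUBIC))
E
```

```text
eef_pos: [0.4475, 0.0315, 0.1628]
force: [1.9, 2.0, -4.8]
eef_pos: [0.4475, 0.0315, 0.1639]
force: [2.6, 1.5, -5.6]
eef_pos: [0.4475, 0.0315, 0.1649]
force: [3.1, 2.4, -4.6]
```

View pics/c19.png

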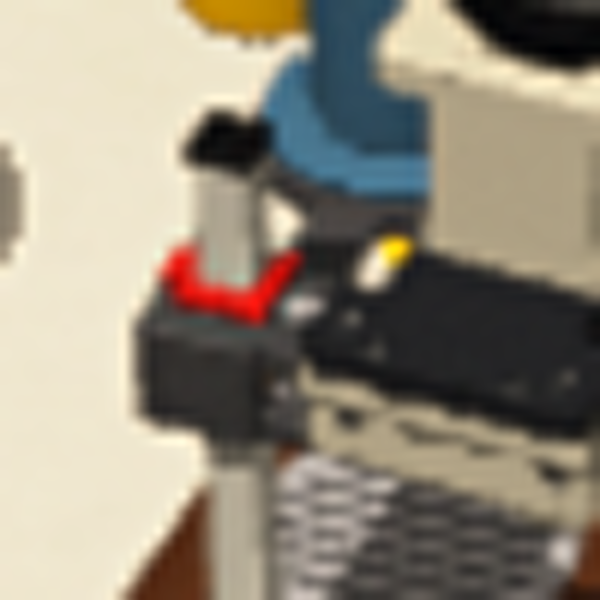

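```bash
for i in 1; do python3 -m handwheel '[[[0.008,0,0,-0.0005,0],[0.008,0,0,-0.001,0],[0.008,0,0,-0.001,0]]]' 35| grep -E 'pos|force'
python3 -m handwheel '[[[0.008,0,0,-0.0005,0],[0.008,0,0,-0.001,0]]]' 35| grep -E 'pos|force'
done
```

```text
eef_pos: [0.4475, 0.0315, 0.166]
force: [1.7, 2.1, -4.7]
eef_pos: [0.4475, 0.0315, 0.167]
force: [2.4, 1.5, -4.6]
```

```bash
python3 -m handwheel '[[[0.008,0,0,-0.0005,0],[0.008,0,0,-0.0005,0]]]' 35| grep -E 'pos|force'
python3 - <<'E'
from h import *
s=grab_frame("side");cv2.imwrite("pics/side12.png",s)
cv2.imwrite("pics/c20.png",cv2.resize(s[165:215,235:285],(600,600),interpolation=cv2.INTER_CUBIC))
for f in (9,10,11,12):
    im=cv2.imread(f"pics/side{f}.png");h=cv2.cvtColor(im,cv2.COLOR_BGR2HSV)
    m=(((h[...,0]<8)|(h[...,0]>172))&(h[...,1]>120))[180:196,245:264];ys,xs=np.nonzero(m);print(f,"clip centroid",ys.mean()+180,xs.mean()+245,len(ys))
togo([.4475,.0315,.1644],-94)
E
```

```text
eef_pos: [0.4475, 0.0315, 0.1676]
force: [2.6, 1.3, -4.4]
9 clip centroid 188.46153846153845 253.53846153846155 39
10 clip centroid 188.5121951219512 253.7560975609756 41
11 clip centroid 188.5121951219512 253.4878048780488 41
12 clip centroid 188.3 253.425 40
t 16.95 pos [0.4475 0.0315 0.1676] rpy [-3.1285e+00  1.9000e-03 -1.6399e+00] w 0.0136 F [ 1.5  1.8 -4.5]
shift [0.     0.     0.0032] turn 0.04
```

View pics/c20.png

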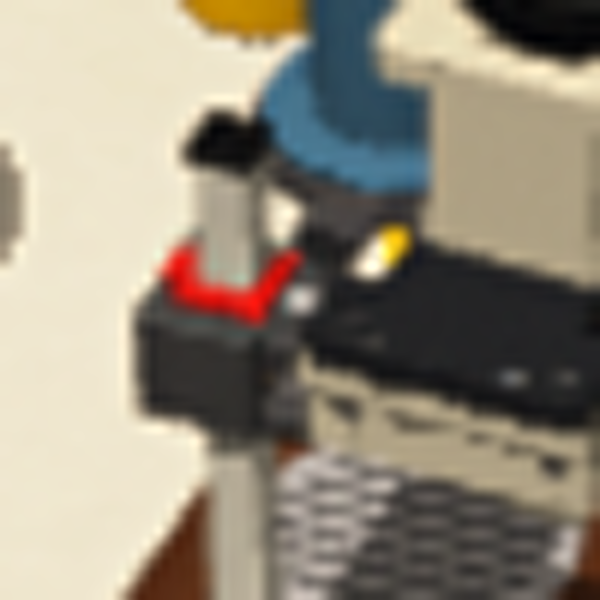

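```bash
python3 -m handwheel '[[[0.008,0,0,-0.0005,0],[0.008,0,0,-0.0005,0]]]' 35| grep -E 'pos|force'; python3 -m handwheel '[[[0.008,0,0,-0.0005,0],[0.008,0,0,-0.0005,0]]]' 35| grep -E 'pos|force'
```

```text
eef_pos: [0.4475, 0.0315, 0.1682]
force: [1.8, 1.2, -5.0]
eef_pos: [0.4475, 0.0315, 0.1688]
force: [1.9, 1.1, -4.9]
```

```bash
python3 -m handwheel '[[[0.008,0,0,-0.0005,0],[0.008,0,0,-0.0005,0]]]' 35| grep -E 'pos|force'; python3 -m handwheel '[[[0.008,0,0,-0.0005,0],[0.008,0,0,-0.0005,0]]]' 35| grep -E 'pos|force'
```

```text
eef_pos: [0.4475, 0.0315, 0.1693]
force: [2.7, 1.7, -5.7]
eef_pos: [0.4475, 0.0315, 0.1699]
force: [2.6, 1.5, -5.0]
```

```bash
cat > clip.py <<'E'
from h import *
import sys
def cen(im):
    b=im.astype(float);w=np.clip(b[...,2]-np.maximum(b[...,0],b[...,1])-60,0,None)[182:195,246:262]
    Y,X=np.mgrid[182:195,246:262];return (w*Y).sum()/w.sum(),(w*X).sum()/w.sum()
if __name__=="__main__":
    k=sys.argv[1];s=grab_frame("side");cv2.imwrite(f"pics/side{k}.png",s)
    cv2.imwrite(f"pics/z{k}.png",cv2.resize(s[165:215,235:285],(600,600),interpolation=cv2.INTER_CUBIC))
    for f in("0","5","8","9","10","11","12",k): print(f,np.round(cen(cv2.imread(f"pics/side{f}.png")),2),end=" ")
    togo([.4475,.0315,.17],-94)
E
python3 clip.py 13
```

```text
0 [188.5  253.15] 5 [188.5  253.16] 8 [188.46 253.3 ] 9 [188.49 253.39] 10 [188.51 253.39] 11 [188.5  253.36] 12 [188.47 253.36] 13 [188.25 253.26] t 17.67 pos [0.4475 0.0315 0.1699] rpy [-3.1284e+00  2.0000e-03 -1.6399e+00] w 0.0136 F [ 2.2  1.3 -4.4]
shift [ 0.     -0.     -0.0001] turn 0.04
```

View pics/z13.png

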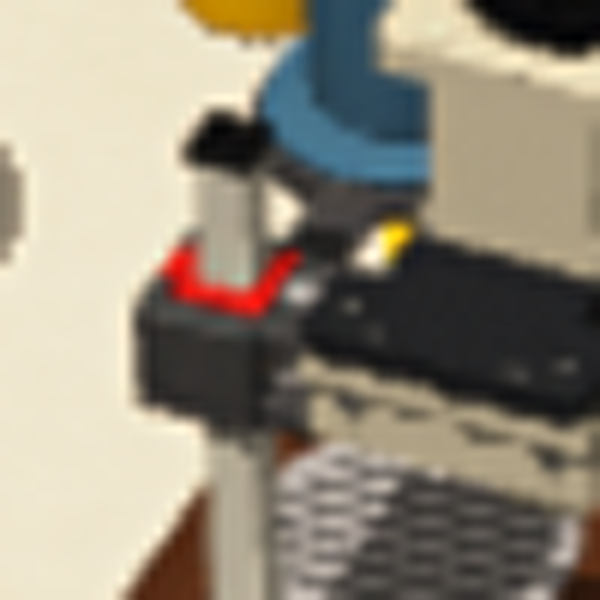

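```bash
python3 - <<'E'
from h import *
for f in("5","12","13"):
    b=cv2.imread(f"pics/side{f}.png").astype(float);print(f)
    print((b[...,2]-np.maximum(b[...,0],b[...,1]))[183:194,247:261].astype(int))
E
```

```text
5
[[  9   8   7   7  11   9   9  10   8   9  14   9   9  12]
 [  8   6   5   5  14   9  10  10   9   8  12   7   6  10]
 [  7   6  43  79  54  12   8  10   9   5  11   6   8   9]
 [  5  15 156 185  90  10   6   8   8   7  46 102  93  14]
 [ 11  89 195 192  98  11   7   4   4  20 129 181  66  10]
 [  7  62 134 201 148  71  53  15  15  98 201 104  27  11]
 [  5   9  86 187 206 202 189 157 162 207 163  45   8  10]
 [  7   7  39  79 110 157 170 195 212 203  67   8  -8 -48]
 [  7   6   5   2  11  15  30  69 115 147  29  -1 -54 -72]
 [  7   7   7   6  12   7   5   6  10  17  -1 -44 -73 -71]
 [  7   7   8   8  14  10   9   8   7   6  -4 -68 -73 -70]]
12
[[  8   9   7   9  11   9  10   9   8   8  14  11  16   7]
 [  9   6   7  13   9   7  10   9   9   7  11  13   8   2]
 [  8   7  48  81  52  10   8  10   9   4   5  12  21   3]
 [  6  19 156 190  90  10   6   9   8   6  46 116 140  26]
 [ 14  92 194 187  96  11   6   4   4  19 122 192  81   5]
 [ 13  46 137 200 142  68  52  13  15  95 202 132  24   4]
 [  8  16 102 194 204 199 184 154 158 205 187  42   4   8]
 [  3   5  39  78 122 160 166 18
[... 157 characters left out ...]
3   2   2   3   2   1   2   0   1   4   4   2]]
13
[[  9   8   7  10  11   9  10  10   7   8  13  14  13   5]
 [  8   7   8  11  10   8  10  10   9   7   9  12   5   1]
 [  8   7  47  77  50   9   8   9   8   6   4  13  24   1]
 [  6  19 158 192  89  10   6   7   8   6  46 125 133  20]
 [ 17  90 197 186  96  11   7   4   4  19 122 186  63   4]
 [ 10  27 118 200 143  69  53  14  15  94 195  99   8   4]
 [  4  10  96 190 202 198 185 155 158 206 180  34   7   9]
 [  1   1   9  32  60  91 137 183 206 208  77   3   3   6]
 [  3   3   3  -1   1   4  10  29  57  56   6   1   3   2]
 [  4   3   2   2   2   3   2  -1   2   2   2   3   3   2]
 [  2   3   3   2   2   3   1   1   0   0   2   3   3   2]]
```

The clip's top edge is unmoved in the pictures, but its lower edge loses about 0.33 px (≈1.4 mm). So the block's top has just passed its underside, with no force felt. I back down 1.4 mm and check.

```bash
python3 -m handwheel '[[[0.008,0,0,0.0007,0],[0.008,0,0,0.0014,0],[0.008,0,0,0.0014,0]]]' 35| grep -E 'pos|force'
python3 clip.py 14; python3 - <<'E'
from h import *
for f in("12","14"):
    b=cv2.imread(f"pics/side{f}.png").astype(float);print((b[...,2]-np.maximum(b[...,0],b[...,1]))[185:193,247:261].astype(int))
E
```

```text
eef_pos: [0.4475, 0.0315, 0.1684]
force: [2.5, 1.7, -5.5]
0 [188.5  253.15] 5 [188.5  253.16] 8 [188.46 253.3 ] 9 [188.49 253.39] 10 [188.51 253.39] 11 [188.5  253.36] 12 [188.47 253.36] 14 [188.39 253.36] t 17.97 pos [0.4475 0.0315 0.1684] rpy [-3.1284e+00  1.9000e-03 -1.6399e+00] w 0.0137 F [ 1.8  1.6 -5.8]
shift [ 0.     -0.     -0.0016] turn 0.04
[[  8   7  48  81  52  10   8  10   9   4   5  12  21   3]
 [  6  19 156 190  90  10   6   9   8   6  46 116 140  26]
 [ 14  92 194 187  96  11   6   4   4  19 122 192  81   5]
 [ 13  46 137 200 142  68  52  13  15  95 202 132  24   4]
 [  8  16 102 194 204 199 184 154 158 205 187  42   4   8]
 [  3   5  39  78 122 160 166 188 209 215  89   3   6   9]
 [  2   2   2   5   8  17  31  64 125 155  37   1   3   3]
 [  2   3   3   1   1   1   0   0   9  19   2   2   3   2]]
[[  8   7  47  81  51   9   7   9   8   4   5  11  23   2]
 [  6  19 157 189  89   9   6   8   8   6  46 122 140  25]
 [ 15  92 198 186  96  11   7   4   4  19 121 193  82   4]
 [ 13  46 138 201 143  69  52  14  15  94 201 132  22   2]
 [  6  16 102 192 205 199 186 153 157 205 186  42   6   9]
 [  3   3  28  64 111 123 161 188 209 213  88   4   5   7]
 [  4   2   3   2   8  10  31  63 113 113  29   1   2   2]
 [  2   3   2   0   1   0   1   2   9  11   3   3   4   2]]
```

Contact height is about TCP z=0.1677. Next is the swing of the lever: I compute the arc about the pivot in tool axes.

```bash
cat > arc.py <<'E'
from h import *
from scipy.spatial.transform import Rotation as Ro
import sys
P=np.array([float(sys.argv[1]),float(sys.argv[2])]);rad=float(sys.argv[3]);z=float(sys.argv[4]);fs=[float(x) for x in sys.argv[5:]]
s=arm.get_state();R=Ro.from_euler("xyz",s["ee_rot"]).as_matrix();p=s["eef_pos"]
v=p[:2]-P;a0=np.arctan2(v[1],v[0]);print("pos",p.round(4),"r",np.hypot(*v).round(4),"ang",np.degrees(a0).round(1),"yaw",np.degrees(s["ee_rot"][2]).round(1),"F",s["force"].round(1),"M",s["moment"].round(2))
for f in fs:
    a=a0-np.radians(f);X=np.r_[P+rad*np.array([np.cos(a),np.sin(a)]),z];print(f,(R.T@(X-p)).round(4))
E
python3 arc.py .527 .0251 .0798 .1678 0 4 8 12 16
```

```text
pos [0.4475 0.0315 0.1684] r 0.0798 ang 175.4 yaw -94.0 F [ 1.8  1.6 -5.8] M [ 0.44 -0.65  0.12]
0.0 [0.     0.     0.0006]
4.0 [-0.0056 -0.0002  0.0006]
8.0 [-0.0111 -0.0009  0.0006]
12.0 [-0.0166 -0.0019  0.0007]
16.0 [-0.022  -0.0033  0.0007]
```

```bash
python3 -m handwheel '[[[0.008,0,0,0.0006,0],[0.008,-0.0056,-0.0002,0.0006,4],[0.008,-0.0111,-0.0009,0.0006,8],[0.008,-0.0166,-0.0019,0.0007,12],[0.008,-0.022,-0.0033,0.0007,16],[0.008,-0.022,-0.0033,0.0007,16]]]' 35
python3 arc.py .527 .0251 .0798 .1678 0 4 8 12 16 20
```

```text
t: 18.47
eef_pos: [0.4522, 0.054, 0.1676]
ee_rot: [-3.13, 0.005, -1.923]
force: [0.9, 3.4, -3.2]
width: 0.0142
pos [0.4522 0.054  0.1676] r 0.0802 ang 158.9 yaw -110.2 F [ 0.9  3.4 -3.2] M [ 0.76 -0.08  0.16]
0.0 [ 0.     -0.0004 -0.0002]
4.0 [-0.0056 -0.0006 -0.0002]
8.0 [-0.0111 -0.0013 -0.0001]
12.0 [-0.0166 -0.0024 -0.0001]
16.0 [-0.0219 -0.0038 -0.0001]
20.0 [-0.0272 -0.0056 -0.    ]
```

```bash
python3 -m handwheel '[[[0.008,-0.0056,-0.0004,-0.0001,4],[0.008,-0.0111,-0.0011,-0.0001,8],[0.008,-0.0166,-0.0022,-0.0001,12],[0.008,-0.0219,-0.0036,-0.0001,16],[0.008,-0.0272,-0.0054,0,20],[0.008,-0.0272,-0.0054,0,20]]]' 35
python3 arc.py .527 .0251 .0800 .1678 0 4 8 12 16 20; python3 clip.py 15
```

```text
t: 18.97
eef_pos: [0.4664, 0.0786, 0.1673]
ee_rot: [-3.134, 0.008, -2.275]
force: [0.1, 5.9, -5.2]
width: 0.0137
pos [0.4664 0.0786 0.1673] r 0.0808 ang 138.6 yaw -130.3 F [ 0.1  5.9 -5.2] M [1.63 0.62 0.24]
0.0 [ 0.     -0.0008 -0.0005]
4.0 [-0.0056 -0.0011 -0.0005]
8.0 [-0.0111 -0.0018 -0.0004]
12.0 [-0.0166 -0.0029 -0.0004]
16.0 [-0.022  -0.0043 -0.0003]
20.0 [-0.0273 -0.0062 -0.0003]
0 [188.5  253.15] 5 [188.5  253.16] 8 [188.46 253.3 ] 9 [188.49 253.39] 10 [188.51 253.39] 11 [188.5  253.36] 12 [188.47 253.36] 15 [186.32 249.61] t 19.02 pos [0.4662 0.0783 0.1673] rpy [-3.134   0.0083 -2.2716] w 0.0137 F [-0.7  6.3 -4.6]
shift [ 0.0478 -0.0159 -0.003 ] turn -36.15
```

View pics/z15.png

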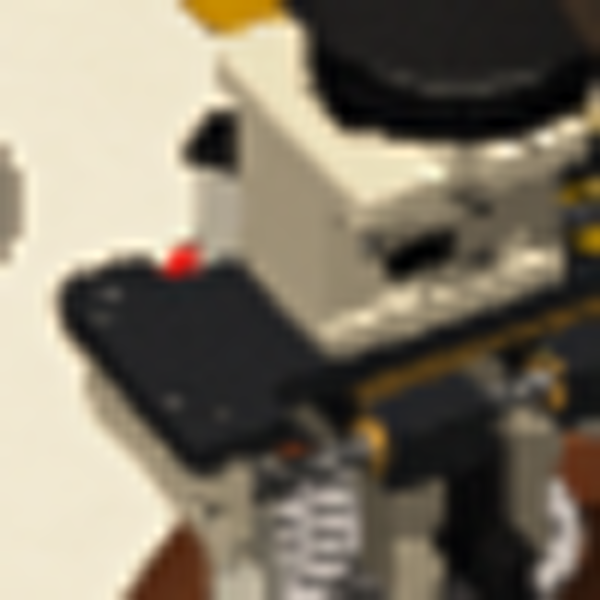

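```bash
python3 -m handwheel '[[[0.008,-0.0056,-0.0006,-0.0005,4],[0.008,-0.0111,-0.0013,-0.0005,8],[0.008,-0.0166,-0.0024,-0.0005,12],[0.008,-0.022,-0.004,-0.0005,16],[0.008,-0.022,-0.004,-0.0005,16]]]' 35
python3 arc.py .527 .0251 .0800 .1678 0 4 8 12 16 20
```

```text
t: 19.43
eef_pos: [0.4834, 0.0939, 0.1676]
ee_rot: [-3.138, 0.01, -2.554]
force: [-1.5, 8.4, -2.3]
width: 0.014
pos [0.4834 0.0939 0.1676] r 0.0814 ang 122.4 yaw -146.3 F [-1.5  8.4 -2.3] M [2.55 1.17 0.21]
0.0 [ 0.     -0.0014 -0.0002]
4.0 [-0.0055 -0.0017 -0.0002]
8.0 [-0.0111 -0.0024 -0.0001]
12.0 [-0.0166 -0.0035 -0.0001]
16.0 [-0.0219 -0.005   0.    ]
20.0 [-0.0272 -0.0069  0.0001]
```

```bash
python3 arc.py .527 .028 .0798 .1678 0 4 8 12 16|tail -5
python3 -m handwheel '[[[0.008,-0.0055,0.0004,-0.0002,4],[0.008,-0.011,-0.0003,-0.0002,8],[0.008,-0.011,-0.0003,-0.0002,8]]]' 35
python3 arc.py .527 .028 .0798 .1678 0 4 6 8 10 12
```

```text
0.0 [-0.      0.0008 -0.0002]
4.0 [-0.0056  0.0006 -0.0002]
8.0 [-0.0111  0.     -0.0001]
12.0 [-0.0166 -0.001  -0.0001]
16.0 [-0.022  -0.0023 -0.    ]
t: 19.68
eef_pos: [0.4933, 0.0997, 0.1676]
ee_rot: [-3.139, 0.009, -2.696]
force: [2.7, 1.8, -4.4]
width: 0.0139
pos [0.4933 0.0997 0.1676] r 0.0792 ang 115.2 yaw -154.5 F [ 2.7  1.8 -4.4] M [-0.07 -0.63  0.22]
0.0 [-0.      0.0006 -0.0002]
4.0 [-0.0056  0.0003 -0.0001]
6.0 [-0.0083  0.0001 -0.0001]
8.0 [-0.0111 -0.0003 -0.0001]
10.0 [-0.0139 -0.0007 -0.    ]
12.0 [-0.0166 -0.0013 -0.    ]
```

```bash
python3 -m handwheel '[[[0.008,-0.0028,0.0002,-0.0002,2],[0.008,-0.0056,0,-0.0002,4],[0.008,-0.0083,-0.0001,-0.0002,6],[0.008,-0.0083,-0.0001,-0.0002,6]]]' 35
python3 arc.py .527 .028 .0796 .1678 0 1 2 3 4
python3 - <<'E'
from h import *
for n in("side","top"): cv2.imwrite(f"pics/{n}16.png",grab_frame(n))
t=cv2.imread("pics/top16.png");s=cv2.imread("pics/side16.png")
g=np.hstack([cv2.resize(im,(400,400),interpolation=cv2.INTER_CUBIC) for im in(t[150:230,255:335],s[160:240,235:315])]);cv2.imwrite("pics/c21.png",g)
E
```

```text
t: 20.02
eef_pos: [0.5009, 0.1029, 0.1677]
ee_rot: [-3.139, 0.009, -2.8]
force: [3.6, 0.6, -5.9]
width: 0.0138
pos [0.5009 0.1029 0.1677] r 0.0793 ang 109.2 yaw -160.4 F [ 3.6  0.6 -5.9] M [-0.23 -0.93  0.34]
0.0 [-0.      0.0003 -0.0001]
1.0 [-0.0014  0.0002 -0.0001]
2.0 [-0.0028  0.0002 -0.0001]
3.0 [-0.0042  0.0001 -0.0001]
4.0 [-0.0056  0.     -0.    ]
```

View pics/c21.png

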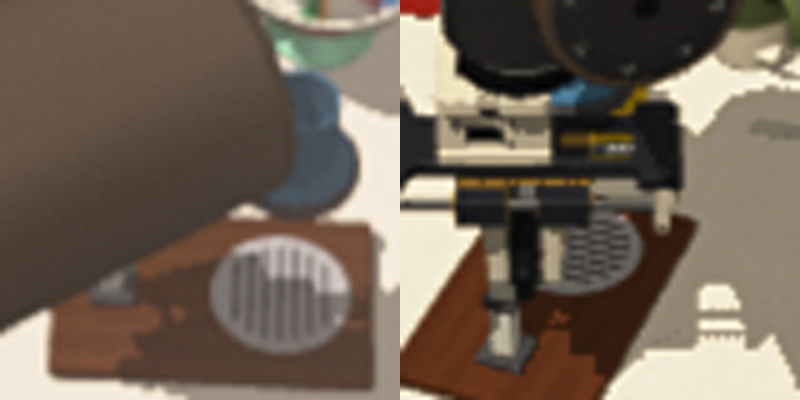

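Dripper still upright in the ring, and the lever is near 1.2 rad nominally. I push on until the stop is felt.

```bash
python3 -m handwheel '[[[0.008,-0.0014,0.0002,-0.0001,1],[0.008,-0.0028,0.0002,-0.0001,2],[0.008,-0.0028,0.0002,-0.0001,2]]]' 35
python3 arc.py .527 .028 .0796 .1678 0 1 2 3 4
```

```text
t: 20.37
eef_pos: [0.5022, 0.1034, 0.1676]
ee_rot: [-3.139, 0.007, -2.834]
force: [-2.3, -1.5, -3.5]
width: 0.014
pos [0.5022 0.1034 0.1676] r 0.0794 ang 108.2 yaw -162.4 F [-2.3 -1.5 -3.5] M [-0.66  1.06  0.74]
0.0 [ 0.      0.0002 -0.0002]
1.0 [-0.0014  0.0002 -0.0002]
2.0 [-0.0028  0.0002 -0.0002]
3.0 [-0.0042  0.0002 -0.0002]
4.0 [-0.0056  0.0001 -0.0001]
```

```bash
python3 -m handwheel '[[[0.008,-0.0015,0.0002,-0.0001,0],[0.008,-0.003,0.0002,-0.0001,0],[0.008,-0.003,0.0002,-0.0001,0]]]' 35
python3 arc.py .527 .028 .0796 .1678 0 1 2 3 4
```

```text
t: 20.62
eef_pos: [0.5023, 0.1033, 0.1674]
ee_rot: [-3.139, 0.001, -2.834]
force: [-12.1, -1.6, 3.5]
width: 0.0142
pos [0.5023 0.1033 0.1674] r 0.0793 ang 108.1 yaw -162.4 F [-12.1  -1.6   3.5] M [-0.65  4.17  0.58]
0.0 [ 0.      0.0003 -0.0004]
1.0 [-0.0014  0.0003 -0.0004]
2.0 [-0.0028  0.0003 -0.0004]
3.0 [-0.0042  0.0002 -0.0004]
4.0 [-0.0056  0.0002 -0.0004]
```

The stop is firm (12 N with no motion). I ease to a light closing push and take a last look.

```bash
python3 -m handwheel '[[[0.008,-0.001,0,0,0],[0.008,-0.001,0,0,0],[0.008,-0.001,0,0,0],[0.008,-0.001,0,0,0]]]' 35
python3 - <<'E'
from h import *
togo([.5023,.1033,.1676])
for n in("side","top"): cv2.imwrite(f"pics/{n}17.png",grab_frame(n))
t=cv2.imread("pics/top17.png");s=cv2.imread("pics/side17.png")
g=np.hstack([cv2.resize(im,(400,400),interpolation=cv2.INTER_CUBIC) for im in(t[150:230,275:355],s[150:230,235:315])]);cv2.imwrite("pics/c22.png",g)
# dripper flange bottom edge (top view): measured vs expected when seated at the mark
h=cv2.cvtColor(t,cv2.COLOR_BGR2HSV);m=(h[...,0]>95)&(h[...,0]<125)&(h[...,1]>35)
ys,xs=np.nonzero(m[155:200,312:335]);print("flange px right",xs.max()+312,"bottom",ys.max()+155)
a=np.linspace(0,2*np.pi,181)
for dz in(.0,.0936):
    P=proj("top",np.c_[.5444+.042*np.cos(a),-.101+.042*np.sin(a),np.full(181,.085+dz)])+[0,-1.2];print(dz,P.max(0).round(1))
E
```

```text
t: 20.95
eef_pos: [0.5021, 0.1033, 0.1675]
ee_rot: [-3.139, -0.001, -2.833]
force: [-6.4, -0.2, 2.1]
width: 0.0141
t 20.95 pos [0.5021 0.1033 0.1675] rpy [-3.1389e+00 -6.0000e-04 -2.8332e+00] w 0.0141 F [-6.4 -0.2  2.1]
shift [-0.0002 -0.     -0.0001] turn None
flange px right 325 bottom 190
0.0 [323.4 206.3]
0.0936 [325.7 190.4]
```

View pics/c22.png

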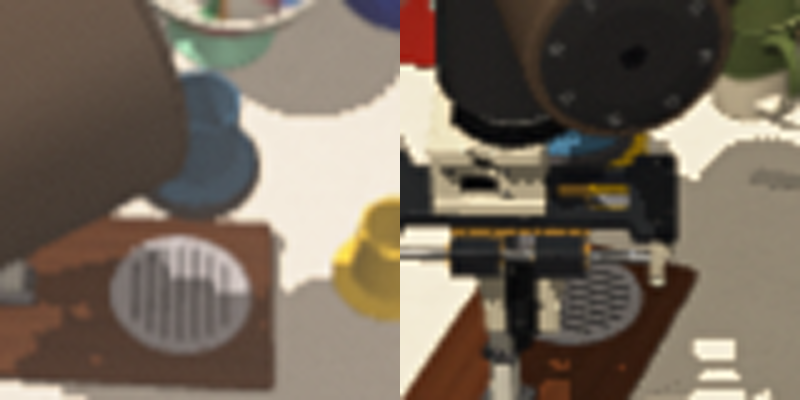

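View pics/side17.png

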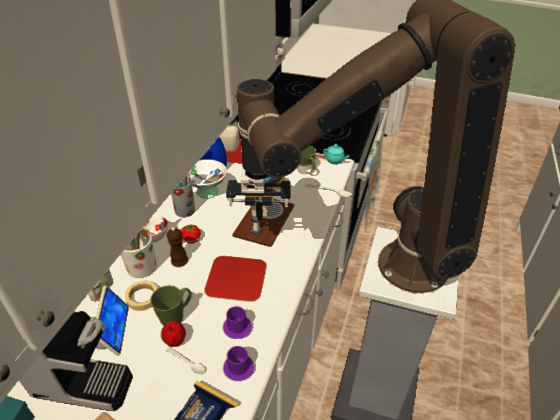

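Flange edges in the top view ((325,190) px) match the expected seated position at the mark ((325.7,190.4)), and the other objects are undisturbed. Handing in.

```bash
python3 -c "
from station import arm
print(arm.job_done()); s=arm.get_state(); print(s['t'],s['eef_pos'],s['force'],s['width'])"
```

```text
the job is handed in; nothing more can be done
None
the job is handed in; nothing more can be done
```

I handed the job in at about 21 s. The blue dripper is seated upright in the ring and released, the arm is at the mark, the lever is closed, and the gripper is still holding it.

**Last checks**
- **Lever:** it met a firm stop, with 12 N and no further motion. I then eased to about 6 N still pushing it closed; the opening read 14 mm on the handle.
- **Dripper:** its flange edges in the top view were at (325, 190) pixels against (325.7, 190.4) expected when seated at that height. In the last clear view it stood upright.
- **Height:** the tool was at z = 0.1675 m. I judged the arm's top met the clip's underside at 0.1677 m.

**What did not agree, or could not be seen**
- **No felt contact with the clip:** no force rise showed at the clip, so the height rests on the pictures. I overshot by about 2 mm, where the block covered the clip's lower edge, and came back down before closing. The clip's upper edge had not moved in those pictures.
- **Clip hidden at the end:** the gripper covered the clip and clamp block once the lever was swung, so I could not look at them again after closing.
- **Camera disagreement:** the two views differed by about 10 mm on where the stand was. I settled it by comparing the dripper with the ring in both views and by the contact height when it seated.

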